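# Weigh the fruit pail on the hand scale

## Robot

A 6-joint arm with a two-finger parallel gripper is mounted at the origin on the work surface. World frame = base frame: x ahead of the robot, y to its left, z up, the work surface at z = 0. Lengths are in m, angles in rad, forces in N, time in s.
With the tool pointing down it reaches from about 0.325 to 0.85 m from the base axis. Payload 4.4 kg.
Tool frame: the origin (TCP) lies on the front face of the gripper's body, between the roots of the fingers; the fingertips stand 97 mm ahead of it and the grasp point (between the pads) lies 78 mm ahead of it; z points along the fingers, y is the line along which they close (so a half turn about z gives the same grasp; the last joint's range is limited). The gripper opens to 94 mm and grips with 3 to 60 N. Pads are 16 mm wide; open, the fingers measure 119 mm over their backs; the gripper's body (75 mm by 177 mm) begins 78 mm behind the grasp point.
Start: joints at [1.085, 0.207, 1.542, -0, 1.393, -0.15], TCP at [0.189, 0.543, 0.303] pointing down, gripper open.
Joint ranges: [-2.73, 2.73], [-0.86, 2.22], [0.23, 2.46], [-1.11, 4.25], [0.08, 2.63], [-2.82, 2.82]. Speed limits (rad/s): [2.79, 2.79, 3.14, 3.14, 3.14, 3.14].

## Interface

Orientations are given as a rotation vector (axis times angle).
In Python, from workcell import monitor, grab_frame, calibration, workorder gives the robot as it stands. The module is installed in compiled form; this text tells all that it offers.
- The arm moves only by the tool move_arm, never from a script. Its argument "deltas" is a list of rows, each an object of numbers: "tx", "ty", "tz": the shift along the tool's x, y, z in cm; "ax", "ay", "az": the turn, a rotation vector about the tool's x, y, z in degrees. In form: [{"tx": .., "ty": .., "tz": .., "ax": .., "ay": .., "az": ..}, ...]. A call has 1 to 8 rows; each row is the pose to reach, as a shift and turn from the pose commanded when the call began, along the tool's axes at that moment; what a row does not reach only later rows make up. A row lasts 1/10 s, in which the tool goes at most 50 mm and 8.59 degrees, less where a joint would pass 70% of its speed; a pose out of reach is approached as far as the arm can. A call with a gripper value outside its range is refused whole. "hand" is the closure, from -1 (fully open) to 1 (shut), set as the call begins (left out, the last holds). The fingers move at their own pace and stop on an object; the grip force is fixed at half the most. Time passes only in rows, so rows that repeat a pose let the fingers close. It gives the time, the measured TCP pose, the force, the opening and the grip force at its end, in the units of the state.
- monitor.observe(): the state, without advancing time (a new reading comes with each control period).
- grab_frame(name): name is "scene" or "top" or "wrist"; returns the picture (384x512x3 uint8, blue, green, red); there is no depth.
- calibration(name): a dict with "fov_y" (degrees; the focal length in pixels is half the picture's height over the tangent of half this angle, whatever the lens; pixels are square), "cx", "cy" (the principal point, pixels), "k1" (the pictures are not rectified: a ray, as slopes to the right and down, at radius r is drawn at 1 + k1 r^2 times it, then the intrinsics apply), "R" (3x3) and "t" (3): a world point X has camera coordinates R X + t; the wrist camera has in their place "mount" (4x4, takes a point from camera to tool coordinates, whose origin is the TCP and whose axes are the flange's). Camera axes: x right, y down, z forward; pixel columns grow to the right and rows downward; lengths in m; the calibration is good to about 2 mm. A picture is of the moment at which its call begins: read the wrist's pose just before it. calibration takes no time and is no camera call.
- workorder.hand_in(): hands the job in; it is judged then, once.
The state is a dict: "time": time; "joint_positions": joint angles; "joint_velocities": joint speeds; "joint_torque": joint torques, N m; "position": TCP position; "eef_rot": TCP orientation; "contact_force": force on the tool from outside, world axes, zero at the start; "torque": the same for the moment, N m; "gripper_width": finger opening in m; "gripper_force": force on a finger pad.
Only numpy, scipy, OpenCV 4.12 (cv2) and the standard library are available. Lean on these libraries where they do the work, as an engineer would, in place of code of your own. Each camera call takes 0.05 s, during which the arm holds its last target. There are 200 camera calls.

## Task

Check-weigh the pail of candied fruit: take the hand scale off its stand by the grip, hook it under the middle of the pail's handle and lift until the pail hangs level and just clear of the table, about a finger's width (1 cm), and hold it still there for two seconds so the scale can be read. Then lower it gently to stand where it stood, unhook, and hang the scale back on its stand. Do not drag or tip the pail, touch it with the gripper, jerk it or bear down on it with the hook, or disturb the things round about.

Things in the scene. Friction and masses are not known exactly. Their poses are not given: they have to be found in the camera images.
- pail: White lidded food pail with yellow band and orange lid, loose, 118 mm across the lid, 78 mm tall, weight unknown (0.27 to 0.9 kg). Origin: centre of its underside; z up. Its bail handle is hinged on two ears on its y axis, 62 mm above the underside
- bail (a joint): The pail's bail: blue plastic hoop of 6 mm round bar, hinged along the pail's y axis; stays at any lean by slight friction (0.15 N at its top), swings upright when pulled up. rad: 0 = upright, positive = top leans to the pail's -x side, negative to +x; starts between -0.6 and 0.6
- bail_top (a point): Middle of the bail's top, on the centre line of its bar: 64 mm from the hinge, so 126 mm above the pail's underside when upright. There the hoop has a slight peak into which a hook settles; the bar runs along the pail's y axis
- scale: Green hand spring scale, black T-grip, loose, 0.18 kg, hung upright on the stand. Origin: middle of the grip; z up, y along the grip, x = the way the hook's open tip points. Grip bar 120 mm long (y), 22 thick (x), 20 high, to be taken from above in the middle. Housing from 26 to 104 mm below the origin, 26 (x) by 50 mm (y), white dials with red pointer; the hook comes out of its underside
- hook (a joint): The scale's sprung steel hook, which slides straight down out of the housing: 0 = spring slack, up to 0.074 m. The reading: spring 130 N/m, so 1 N (102 g) pulls it out 7.7 mm; its own 20 g weight gives about 1.5 mm. A lifted load bobs for about half a second before the reading settles. Pushed up it meets a hard stop
- hook_seat (a point): Inner bottom of the J hook, where a bar rests: 139 mm below the scale's origin plus the hook joint's value, on the scale's axis. J of 6 mm wire in the scale's x-z plane, 18 mm inside; back 12 mm to -x, tip 14 mm to +x. Unloaded, below the origin: tip top 123 mm, hook's lowest point 145, shank on the axis over the seat down to 115. A bar goes in and out slantwise over the tip, past the shank
- stand: Fixed steel bench stand: base plate 130 x 150 x 8 mm, two posts at y = +46 and -46 mm, each ending in an open-topped cradle 27 mm wide in x (flaring to 40 mm at the lips, 219 mm high) in which the T-grip lies, the scale hanging between the posts (it leaves up out of the cradles, then out to the front or back). Origin: centre of its underside
- cradle (a point): Fixed point on the stand, 205 mm above the table: where the middle of the scale's grip (its origin) sits when hung, grip along the stand's y axis
- panettone_a: Baked panettone in a brown paper mould, loose, 113 mm across, 95 mm tall; bystander. Origin: centre of its underside
- panettone_b: A second such panettone; bystander
- spice_jar: Amber jar with red cap, loose, 56 mm across, 100 mm tall; bystander. Origin: centre of its underside
There are look-alikes about, which are no part of the job. What is meant by the scale is not orange, and is the larger of those in its own colour.

How it is judged:
By the outcome, as a careful person would: the job done as asked, in the order asked, and still so for the second after the job is handed in, with the robot touching nothing.
It also fails if it takes over 72 s, if anything falls off the work surface, if the arm or the gripper's body presses on something with over 40 N, if the wrist force passes 120 N, or if a joint passes its speed limit or range.

## Working session

There is one attempt and no reset: what is moved stays moved. The work goes in short steps, Python scripts to look and compute and a tool call to move; the robot and the scene stay as the last step left them, time stands still between calls to the robot, and variables do not carry over. Pictures are saved under pics/ and viewed, at most 10 in all, crops included, and the job is handed in when it is done.

Besides the shell and the picture viewer there is one more tool, called after "Request:" by a JSON object that holds its "name" and its "arguments". move_arm: Moves the arm, as the interface text tells. Its arguments: {"type":"object","properties":{"deltas":{"type":"array"},"hand":{"type":"number"}},"required":["deltas"]}

```bash
mkdir -p pics; python3 - <<'E'
from workcell import monitor, grab_frame, calibration
import cv2, numpy as np
s=monitor.observe(); print({k:np.round(v,3).tolist() for k,v in s.items()})
a=grab_frame("scene");b=grab_frame("top")
cv2.imwrite("pics/scene.png",a);cv2.imwrite("pics/top.png",b)
cv2.imwrite("pics/both.png",cv2.resize(np.vstack([a,b]),None,fx=.78,fy=.78))
for n in("scene","top","wrist"):print(n,{k:np.round(v,4).tolist() for k,v in calibration(n).items()})
E
```

```text
{'time': 0.0, 'joint_positions': [1.085, 0.207, 1.543, 0.0, 1.393, -0.151], 'joint_velocities': [-0.001, 0.001, -0.001, 0.001, -0.001, -0.0], 'joint_torque': [0.001, -37.088, -28.142, 0.07, 0.036, -0.0], 'position': [0.189, 0.543, 0.302], 'eef_rot': [-0.523, -3.097, 0.003], 'contact_force': [0.575, -0.029, 1.088], 'torque': [0.017, 0.041, 0.004], 'gripper_force': 0.0, 'gripper_width': 0.094}
scene {'fov_y': 50.0144, 'cx': 253.0354, 'cy': 194.0719, 'k1': 0.005, 'R': [[0.2153, 0.9764, 0.0196], [0.7412, -0.1503, -0.6542], [-0.6358, 0.1554, -0.7561]], 't': [-0.1695, -0.3116, 1.5565]}
top {'fov_y': 54.1571, 'cx': 258.7758, 'cy': 193.7449, 'k1': -0.1172, 'R': [[-0.0082, -0.999, 0.0449], [-0.9901, 0.0018, -0.1405], [0.1403, -0.0456, -0.9891]], 't': [0.03, 0.5724, 0.8655]}
wrist {'fov_y': 59.9571, 'cx': 259.6526, 'cy': 189.7081, 'k1': -0.0429, 'mount': [[-0.0004, -0.9707, -0.2404, 0.0693], [1.0, -0.0006, 0.0005, 0.0002], [-0.0006, -0.2404, 0.9707, -0.0824], [0.0, 0.0, 0.0, 1.0]]}
```

View pics/scene.png

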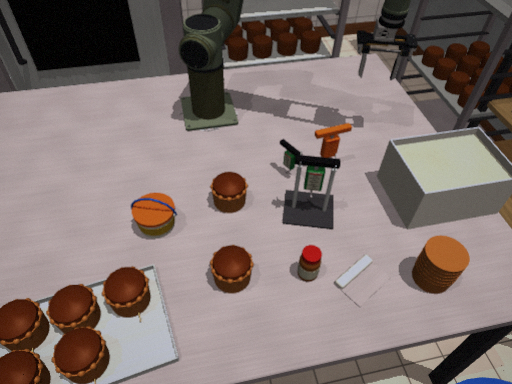

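View pics/top.png

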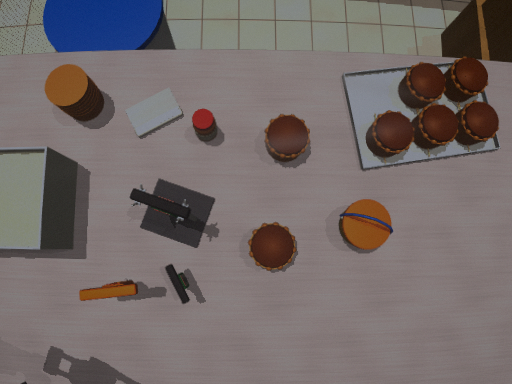

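Scene picture: pail at (155,213) and tray with look-alike cakes lower left. The candidates for the scale are green/black on the stand (scene 315,175; top 160,204), a smaller green one (scene 291,155; top 178,283) and an orange one (scene 333,140; top 108,291). The one on the stand fits, because it is green and the larger of the two green ones. I'll confirm it in a crop.

```bash
cat > h.py <<'E'
from workcell import monitor, grab_frame, calibration
import cv2, numpy as np
from scipy.spatial.transform import Rotation as Ro
def cam(n,s=None):
    c=calibration(n); f=192/np.tan(np.radians(c["fov_y"]/2))
    K=np.array([[f,0,c["cx"]],[0,f,c["cy"]],[0,0,1]])
    if "R" in c: R,t=np.array(c["R"]),np.array(c["t"])
    else:
        s=s or monitor.observe(); M=np.eye(4); M[:3,:3]=Ro.from_rotvec(s["eef_rot"]).as_matrix(); M[:3,3]=s["position"]
        W=np.linalg.inv(M@np.array(c["mount"])); R,t=W[:3,:3],W[:3,3]
    return K,np.array([c["k1"],0,0,0.]),R,t
def ray(C,uv):
    K,d,R,t=C; p=cv2.undistortPoints(np.array(uv,float).reshape(-1,1,2),K,d).reshape(-1,2)
    v=np.c_[p,np.ones(len(p))]@R; return -R.T@t, v/np.linalg.norm(v,axis=1)[:,None]
def onz(C,uv,z):
    o,v=ray(C,uv); return o+v*((z-o[2])/v[:,2])[:,None]
def tri(C1,a,C2,b):
    o1,v1=ray(C1,a);o2,v2=ray(C2,b);v1=v1[0];v2=v2[0]
    l=np.linalg.lstsq(np.c_[v1,-v2],o2-o1,rcond=None)[0]
    p,q=o1+l[0]*v1,o2+l[1]*v2; return (p+q)/2,np.linalg.norm(p-q)
def proj(C,X):
    K,d,R,t=C; return cv2.projectPoints(np.array(X,float).reshape(-1,3),cv2.Rodrigues(R)[0],t,K,d)[0].reshape(-1,2)
E
python3 - <<'E'
from h import *
a=cv2.imread("pics/scene.png");b=cv2.imread("pics/top.png")
c1=cv2.resize(a[110:235,255:365],(400,454),interpolation=2);c2=cv2.resize(b[170:310,70:230],(390,341),interpolation=2)
c3=cv2.resize(a[180:245,120:190],(200,186));c4=cv2.resize(b[190:260,330:400],(186,186))
im=np.zeros((560,800,3),np.uint8);im[:454,:400]=c1;im[:341,400:790]=c2;im[345:531,400:600]=c3;im[345:531,604:790]=c4
cv2.imwrite("pics/crop.png",im)
S,T=cam("scene"),cam("top")
h=cv2.cvtColor(b,cv2.COLOR_BGR2HSV)
m=cv2.inRange(h,(3,150,120),(16,255,255));m[:,:320]=0;m[:180]=0
k,_=cv2.findContours(m,0,2);k=np.vstack([x for x in k if cv2.contourArea(x)>30]);print("lid top px",cv2.minEnclosingCircle(k))
(u,v),r=cv2.minEnclosingCircle(k);print("pail",onz(T,[u,v],.078),onz(T,[u+r,v],.078))
for n,i in(("s",a),("t",b)):
    h=cv2.cvtColor(i,cv2.COLOR_BGR2HSV);m=cv2.inRange(h,(100,90,40),(130,255,255))
    m[:180 if n=="s" else 190]=0;m[260:]=0
    y,x=np.nonzero(m);ok=(x>120)&(x<190) if n=="s" else x>320
    p=np.c_[x,y][ok];print(n,len(p),p[p[:,0].argmin()],p[p[:,0].argmax()],p.mean(0))
E
```

```text
lid top px ((366.559814453125, 223.79629516601562), 25.05061149597168)
pail [[ 0.49578221 -0.22264173  0.078     ]] [[ 0.49506685 -0.28385879  0.078     ]]
s 78 [131 205] [175 212] [153.25641026 202.33333333]
t 112 [340 215] [392 229] [367.66071429 218.50892857]
```

View pics/crop.png

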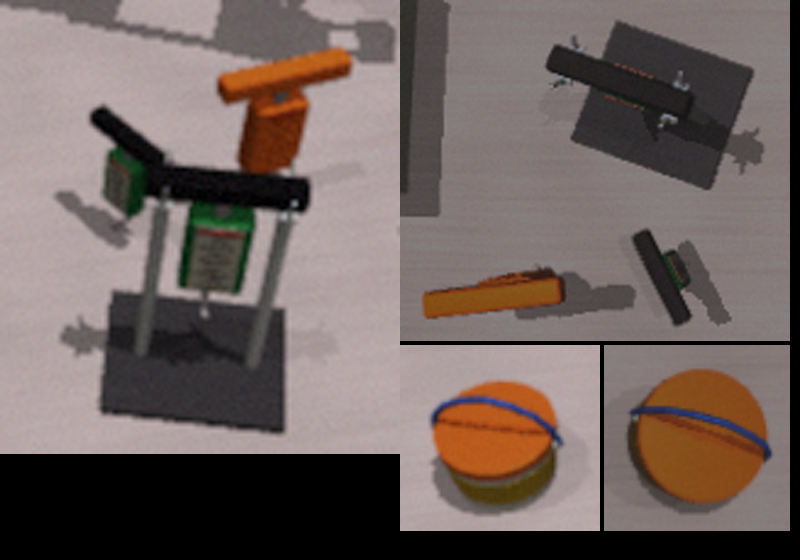

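The crop confirms it: the scale on the stand is the larger green one with the black T-grip. The other green one (crop 125,180) is clearly smaller.

```bash
python3 - <<'E'
from h import *
S,T=cam("scene"),cam("top")
a=cv2.imread("pics/scene.png");b=cv2.imread("pics/top.png")
g=b[185:225,125:195].max(2);m=(g<42).astype(np.uint8)
n,l,st,ce=cv2.connectedComponentsWithStats(m);i=1+st[1:,4].argmax()
y,x=np.nonzero(l==i);R=cv2.minAreaRect(np.c_[x+125,y+185].astype(np.float32));print("top grip",R)
box=cv2.boxPoints(R);P=onz(T,box,.215);print("grip corners",P.round(4).tolist(),P.mean(0))
# grip ends in scene (crop est) triangulation
e1s=[255+152/3.636,110+181/3.636];e2s=[255+303/3.636,110+193/3.636]
e1t=[132.5,194.5];e2t=[188.5,212]
A,B=tri(S,e1s,T,e1t),tri(S,e2s,T,e2t);print(A,B,np.linalg.norm(A[0]-B[0]))
# bail
E1=tri(S,[131,206],T,[340,215]);E2=tri(S,[175,212],T,[392,229]);print("ears",E1,E2)
H1,H2=onz(T,[[340.5,216],[391.5,230]],.062);print(H1,H2,np.linalg.norm(H1-H2))
d=(H2-H1)/np.linalg.norm(H2-H1); yaw=np.degrees(np.arctan2(d[1],d[0]));print("hinge dir",yaw)
np.save("p.npy",np.array([.4958,-.2226,0]))
c=np.array([.4958,-.2226,.062])
n=np.array([-d[1],d[0],0]);  # perpendicular
for th in np.arange(-.6,.61,.2):
    X=c+.064*(np.sin(th)*n+np.cos(th)*np.array([0,0,1]));print(round(th,1),X.round(3),proj(S,X).round(1),proj(T,X).round(1))
for nme,i,bx in(("s",a,(130,178,190,225)),("t",b,(335,395,205,240))):
    h=cv2.cvtColor(i,cv2.COLOR_BGR2HSV);m=cv2.inRange(h,(100,90,40),(130,255,255))
    for u in range(bx[0],bx[1],5):
        ys=[v for v in range(bx[2],bx[3]) if m[v,u]]
        if ys:print(nme,u,np.mean(ys),end="; ")
E
```

```text
top grip ((162.45245361328125, 209.1373748779297), (69.34745025634766, 21.189498901367188), 19.09349250793457)
grip corners [[0.5208, 0.2911, 0.215], [0.5599, 0.279, 0.215], [0.5155, 0.1509, 0.215], [0.4772, 0.1636, 0.215]] [0.51836482 0.2211385  0.215     ]
(array([0.53677257, 0.21826268, 0.24025153]), np.float64(0.10415114182341512)) (array([0.53430817, 0.22551797, 0.20345998]), np.float64(0.11318119355452708)) 0.037580994353128276
ears (array([ 0.51116152, -0.21776248,  0.09596252]), np.float64(0.1217214629072849)) (array([ 0.50271409, -0.21559292,  0.10014818]), np.float64(0.11831427694043035))
[ 0.51583354 -0.16520695  0.062     ] [ 0.4811344  -0.28938972  0.062     ] 0.1289394834465034
hinge dir -105.61142387590414
-0.6 [ 0.461 -0.213  0.115] [[153.7 189.4]] [[368.3 238.4]]
-0.4 [ 0.472 -0.216  0.121] [[152.5 191. ]] [[370.4 233.4]]
-0.2 [ 0.484 -0.219  0.125] [[151.3 193.4]] [[372.2 228. ]]
0.0 [ 0.496 -0.223  0.126] [[150.2 196.6]] [[373.6 222.4]]
0.2 [ 0.508 -0.226  0.125] [[149.2 200.6]] [[374.6 216.9]]
0.4 [ 0.52  -0.229  0.121] [[148.5 205. ]] [[375.2 211.8]]
0.6 [ 0.531 -0.232  0.115] [[147.9 209.7]] [[375.3 207.3]]
s 135 200.5; s 140 199.0; s 145 198.5; s 150 198.5; s 155 200.0; s 160 201.5; s 165 204.0; s 170 207.0; s 175 212.5; t 340 215.0; t 345 213.5; t 350 213.5; t 355 214.5; t 360 215.5; t 365 216.0; t 370 217.5; t 375 218.5; t 380 221.5; t 385 223.5; t 390 227.5;
```

```bash
python3 - <<'E'
from h import *
S,T=cam("scene"),cam("top")
b=cv2.imread("pics/top.png")
e1s=[255+152/3.636,110+181/3.636];e2s=[255+303/3.636,110+193/3.636]
e1t=[132.5,194.5];e2t=[188.0,211.5]
A,B=tri(S,e1s,T,e2t),tri(S,e2s,T,e1t);print(A,B,np.linalg.norm(A[0]-B[0]))
P=onz(T,[e1t,e2t],.215);print(P,np.linalg.norm(P[0]-P[1]))
# bystanders
h=cv2.cvtColor(b,cv2.COLOR_BGR2HSV)
print("pan a,b,jar,small,orange",onz(T,[[287,137],[272,246]],.09).round(3).tolist(),onz(T,[203,119],.1).round(3),onz(T,[[178,283],[108,291]],.1).round(3).tolist())
E
```

```text
(array([0.51474726, 0.17408929, 0.20678025]), np.float64(0.003219912436291989)) (array([0.5478406 , 0.28185588, 0.20598356]), np.float64(0.0010878068075096073)) 0.11273615740397605
[[0.54670839 0.27976372 0.215     ]
 [0.51358835 0.1713289  0.215     ]] 0.11338010129833255
pan a,b,jar,small,orange [[0.7, -0.038, 0.09], [0.447, 0.001, 0.09]] [[0.739 0.158 0.1  ]] [[0.368, 0.208, 0.1], [0.35, 0.362, 0.1]]
```

```bash
cat >> h.py <<'E'
def R0(yaw,tilt=0):  # yaw: world angle (deg) of tool y; tool down; tilt about tool y
    c,s=np.cos(np.radians(yaw)),np.sin(np.radians(yaw))
    return np.array([[-s,c,0],[c,s,0],[0,0,-1.]])@Ro.from_euler("y",tilt,degrees=True).as_matrix()
def delta(p,R):
    s=monitor.observe(); A=Ro.from_rotvec(s["eef_rot"]).as_matrix()
    print("t cm",(A.T@(np.array(p)-s["position"])*100).round(2),"a deg",np.degrees(Ro.from_matrix(A.T@R).as_rotvec()).round(2))
E
python3 -c "
from h import *
delta((.58,.387,.30),R0(-16.7,-31))"
```

```text
t cm [-42.07  -1.84   0.15] a deg [ 23.52 -24.6   85.22]
```

Request:
{"name": "move_arm", "arguments": {"deltas": [{"tx":-42.1,"ty":-1.8,"tz":-3,"ax":23.5,"ay":-24.6,"az":85.2},{"tx":-42.1,"ty":-1.8,"tz":-3,"ax":23.5,"ay":-24.6,"az":85.2},{"tx":-42.1,"ty":-1.8,"tz":-3,"ax":23.5,"ay":-24.6,"az":85.2},{"tx":-42.1,"ty":-1.8,"tz":-3,"ax":23.5,"ay":-24.6,"az":85.2},{"tx":-42.1,"ty":-1.8,"tz":-3,"ax":23.5,"ay":-24.6,"az":85.2},{"tx":-42.1,"ty":-1.8,"tz":-3,"ax":23.5,"ay":-24.6,"az":85.2},{"tx":-42.1,"ty":-1.8,"tz":-3,"ax":23.5,"ay":-24.6,"az":85.2},{"tx":-42.1,"ty":-1.8,"tz":-3,"ax":23.5,"ay":-24.6,"az":85.2}], "hand": -1}}

```text
time: 0.9
position: [0.5612, 0.3951, 0.3306]
eef_rot: [1.912, 2.11, -0.492]
contact_force: [-0.3, 1.2, 0.3]
gripper_width: 0.0939
gripper_force: 0.0
```

```bash
python3 -c "
from h import *
delta((.58,.387,.30),R0(-16.7,-31))"
```

```text
t cm [0.3  2.05 3.04] a deg [ 5.83 -6.17 21.06]
```

Request:
{"name": "move_arm", "arguments": {"deltas": [{"tx":0.3,"ty":2.0,"tz":3,"ax":5.8,"ay":-6.2,"az":21},{"tx":0.3,"ty":2.0,"tz":3,"ax":5.8,"ay":-6.2,"az":21},{"tx":0.3,"ty":2.0,"tz":3,"ax":5.8,"ay":-6.2,"az":21},{"tx":0.3,"ty":2.0,"tz":3,"ax":5.8,"ay":-6.2,"az":21}]}}

```text
time: 1.3
position: [0.5786, 0.3878, 0.2983]
eef_rot: [2.204, 1.651, -0.615]
contact_force: [0.3, -0.9, -0.4]
gripper_width: 0.094
gripper_force: 0.0
```

```bash
python3 - <<'E'
from h import *
s=monitor.observe();C=cam("wrist",s);a=grab_frame("wrist");cv2.imwrite("pics/w1.png",a)
c=np.array([.531,.227,.205]);g=np.array([.287,.958,0])
pts=proj(C,[c+.06*g,c-.06*g,c-[0,0,.139]]).round(1);print(s["position"],pts)
delta((.505,-.245,.30),R0(-15.6))
cv2.imwrite("pics/w1z.png",cv2.resize(a,(800,600),interpolation=2))
E
```

```text
[0.57861257 0.38783464 0.29827685] [[259.9 270.3]
 [259.2 335.4]
 [260.  191.7]]
t cm [-53.93  10.66  32.25] a deg [-0.34 30.97 -0.58]
```

View pics/w1z.png

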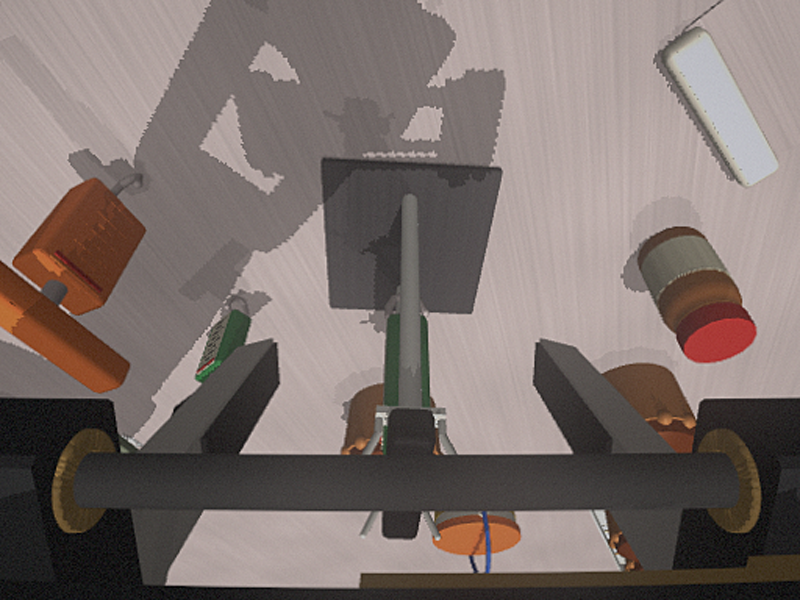

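The wrist view shows the end of the grip at (408,470) and the post at x≈408. The hook shows just above the housing at about (393,303), partly behind the post. I'll enlarge that.

```bash
python3 - <<'E'
from h import *
a=cv2.imread("pics/w1.png")
c=cv2.resize(a[170:230,225:300],(750,600),interpolation=2)
cv2.imwrite("pics/w1c.png",np.clip(c*1.6,0,255).astype(np.uint8))
E
```

```text
(no output)
```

View pics/w1c.png

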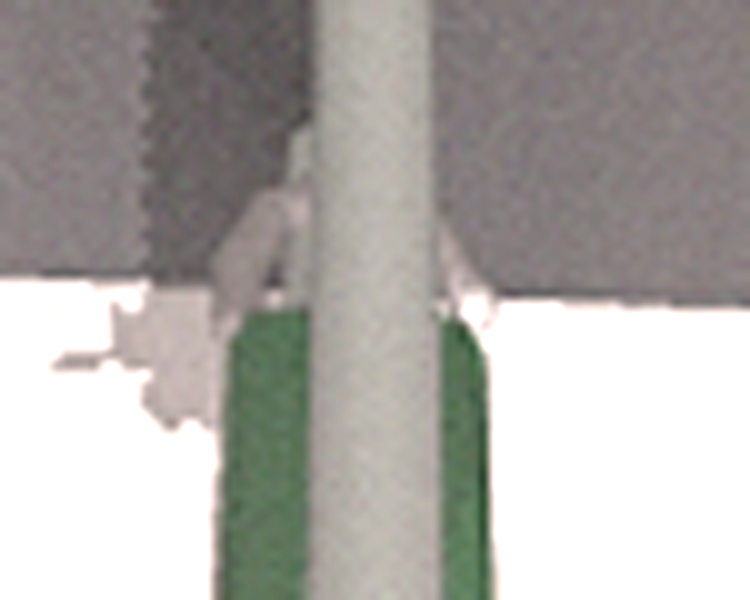

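In the crop the hook's J spans from u≈215 to 492, symmetric about the housing axis at 357, and the housing hides its tip. A lower, oblique view should tell which way it opens. First I'll check the box height.

```bash
python3 - <<'E'
from h import *
S,T=cam("scene"),cam("top")
print(onz(T,[[75,157],[75,250]],0).round(3).tolist())
for z in(.1,.15,.2):print(z,onz(T,[[45,150],[43,250]],z).round(3).tolist())
delta((.451,.416,.239),R0(23,-46))
E
```

```text
[[0.675, 0.498, -0.0], [0.438, 0.485, -0.0]]
0.1 [[0.668, 0.527, 0.1], [0.437, 0.516, 0.1]]
0.15 [[0.654, 0.5, 0.15], [0.438, 0.489, 0.15]]
0.2 [[0.641, 0.472, 0.2], [0.438, 0.462, 0.2]]
t cm [  2.36 -12.99   5.65] a deg [-24.62 -14.49 -30.7 ]
```

Request:
{"name": "move_arm", "arguments": {"deltas": [{"tx":1,"ty":-13,"tz":3,"ax":-24.6,"ay":-14.5,"az":-30.7},{"tx":1,"ty":-13,"tz":3,"ax":-24.6,"ay":-14.5,"az":-30.7},{"tx":1,"ty":-13,"tz":3,"ax":-24.6,"ay":-14.5,"az":-30.7},{"tx":2.4,"ty":-13,"tz":5.6,"ax":-24.6,"ay":-14.5,"az":-30.7},{"tx":2.4,"ty":-13,"tz":5.6,"ax":-24.6,"ay":-14.5,"az":-30.7},{"tx":2.4,"ty":-13,"tz":5.6,"ax":-24.6,"ay":-14.5,"az":-30.7},{"tx":2.4,"ty":-13,"tz":5.6,"ax":-24.6,"ay":-14.5,"az":-30.7}]}}

```text
time: 2.05
position: [0.4509, 0.4174, 0.2416]
eef_rot: [1.336, 2.009, -0.562]
contact_force: [0.1, -0.5, -0.5]
gripper_width: 0.0936
gripper_force: 0.0
```

```bash
python3 - <<'E'
from h import *
s=monitor.observe();C=cam("wrist",s);a=grab_frame("wrist");cv2.imwrite("pics/w2.png",a)
c=np.array([.531,.227,.205]);g=np.array([.287,.958,0]);n=np.array([.958,-.287,0])
q=proj(C,[c-[0,0,.139],c+.014*n-[0,0,.126],c-.014*n-[0,0,.126],c-[0,0,.104],c+.06*g,c-.06*g]).round(1);print(s["position"],s["contact_force"],q.tolist())
u,v=q[0].astype(int)
c=cv2.resize(a[v-35:v+35,u-45:u+45],(770,600),interpolation=2)
cv2.imwrite("pics/w2c.png",np.clip(c*1.4,0,255).astype(np.uint8))
delta((.505,-.245,.32),R0(-15.6))
E
```

```text
[0.45089562 0.4174031  0.24164656] [ 0.1395558  -0.54435996 -0.5437034 ] [[258.7, 189.2], [268.6, 203.5], [248.4, 195.7], [258.8, 218.3], [308.8, 315.1], [221.4, 331.2]]
t cm [-49.58 -20.73  39.85] a deg [15.63 44.05 36.19]
```

View pics/w2c.png

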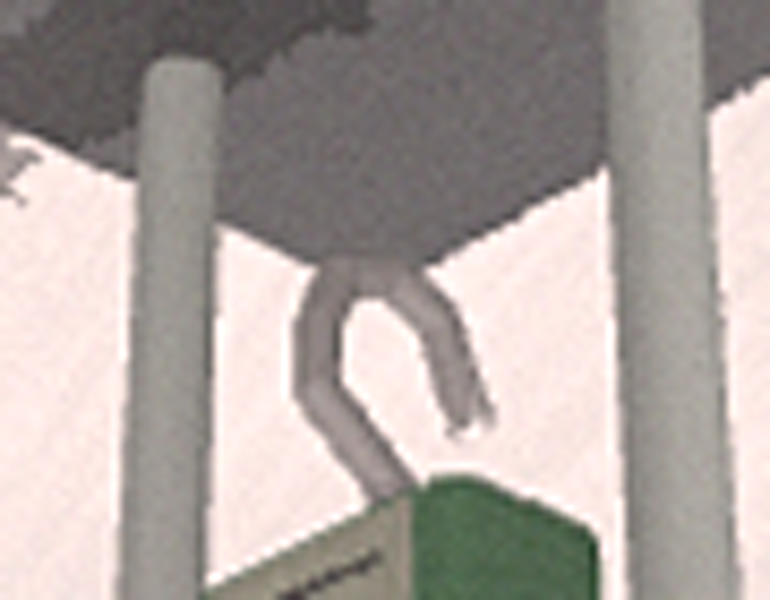

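The tip is at crop (470,420), on the right, so the hook opens towards world +x (about -17°), and it sits where I predicted within about 2 px. Next is a close look at the bail.

```bash
python3 - <<'E'
from h import *
delta((.44,.40,.42),R0(-15.6));delta((.42,.1,.40),R0(-15.6));delta((.46,-.22,.33),R0(-15.6))
E
```

```text
t cm [-13.58  -1.67 -11.56] a deg [15.63 44.05 36.19]
t cm [-30.89 -15.15   9.09] a deg [15.63 44.05 36.19]
t cm [-47.49 -23.9   36.23] a deg [15.63 44.05 36.19]
```

Request:
{"name": "move_arm", "arguments": {"deltas": [{"tx":-13.6,"ty":-1.7,"tz":-11.6,"ax":15.6,"ay":44,"az":36.2},{"tx":-13.6,"ty":-1.7,"tz":-11.6,"ax":15.6,"ay":44,"az":36.2},{"tx":-13.6,"ty":-1.7,"tz":-11.6,"ax":15.6,"ay":44,"az":36.2},{"tx":-13.6,"ty":-1.7,"tz":-11.6,"ax":15.6,"ay":44,"az":36.2},{"tx":-30.9,"ty":-15.1,"tz":9.1,"ax":15.6,"ay":44,"az":36.2},{"tx":-30.9,"ty":-15.1,"tz":9.1,"ax":15.6,"ay":44,"az":36.2},{"tx":-30.9,"ty":-15.1,"tz":9.1,"ax":15.6,"ay":44,"az":36.2},{"tx":-30.9,"ty":-15.1,"tz":9.1,"ax":15.6,"ay":44,"az":36.2}]}}

```text
time: 2.9
position: [0.4276, 0.1974, 0.4087]
eef_rot: [2.504, 1.892, 0.005]
contact_force: [1.3, -0.6, -0.4]
gripper_width: 0.0941
gripper_force: 0.0
```

```bash
python3 - <<'E'
from h import *
delta((.47,-.26,.32),R0(-15.6))
E
```

```text
t cm [-42.85  16.53   8.9 ] a deg [ 0.25 -0.05 -0.25]
```

Request:
{"name": "move_arm", "arguments": {"deltas": [{"tx":-31,"ty":10,"tz":5},{"tx":-31,"ty":10,"tz":5},{"tx":-31,"ty":10,"tz":5},{"tx":-31,"ty":10,"tz":5},{"tx":-31,"ty":10,"tz":5},{"tx":-31,"ty":10,"tz":5},{"tx":-31,"ty":10,"tz":5},{"tx":-31,"ty":10,"tz":5}]}}

```text
validation failed for argument at $.de...
```

```bash
python3 - <<'E'
from h import *
s=monitor.observe();a=grab_frame("wrist");cv2.imwrite("pics/w3.png",a);np.save("s3.npy",np.r_[s["position"],s["eef_rot"]])
print(np.max(np.abs(s["joint_velocities"])))
print(proj(cam("wrist",s),[.504,-.225,.126]))
delta((.49,-.25,.32),R0(-15.6))
E
```

```text
0.9912452351025165
[[389.95732325 435.65217948]]
t cm [-40.61  18.26   9.15] a deg [ 0.22  0.45 -0.52]
```

Request:
{"name": "move_arm", "arguments": {"deltas": [{"tx":-31,"ty":12,"tz":5,"ax":0,"ay":0,"az":0},{"tx":-31,"ty":12,"tz":5,"ax":0,"ay":0,"az":0},{"tx":-31,"ty":12,"tz":5,"ax":0,"ay":0,"az":0},{"tx":-31,"ty":12,"tz":5,"ax":0,"ay":0,"az":0},{"tx":-31,"ty":12,"tz":5,"ax":0,"ay":0,"az":0},{"tx":-31,"ty":12,"tz":5,"ax":0,"ay":0,"az":0},{"tx":-31,"ty":12,"tz":5,"ax":0,"ay":0,"az":0},{"tx":-31,"ty":12,"tz":5,"ax":0,"ay":0,"az":0}]}}

```text
time: 3.75
position: [0.46, -0.1349, 0.358]
eef_rot: [2.505, 1.888, -0.005]
contact_force: [0.4, -0.2, 0.8]
gripper_width: 0.0936
gripper_force: 0.0
```

```bash
python3 - <<'E'
from h import *
s=monitor.observe();a=grab_frame("wrist");cv2.imwrite("pics/w3.png",a);np.save("s3.npy",np.r_[s["position"],s["eef_rot"]])
print(np.max(np.abs(s["joint_velocities"])))
print(proj(cam("wrist",s),[.504,-.225,.126]))
delta((.48,-.27,.32),R0(-15.6))
E
```

```text
0.07268519653131414
[[324.68516447 251.33195766]]
t cm [-12.64   5.67   3.88] a deg [ 0.08  0.21 -0.27]
```

Request:
{"name": "move_arm", "arguments": {"deltas": [{"tx":-12.6,"ty":5.7,"tz":3.8,"ax":0,"ay":0,"az":0},{"tx":-12.6,"ty":5.7,"tz":3.8,"ax":0,"ay":0,"az":0},{"tx":-12.6,"ty":5.7,"tz":3.8,"ax":0,"ay":0,"az":0},{"tx":-12.6,"ty":5.7,"tz":3.8,"ax":0,"ay":0,"az":0},{"tx":-12.6,"ty":5.7,"tz":3.8,"ax":0,"ay":0,"az":0}]}}

```text
time: 4.3
position: [0.4813, -0.2666, 0.3203]
eef_rot: [2.5, 1.899, -0.003]
contact_force: [-0.4, 1.1, 0.1]
gripper_width: 0.0942
gripper_force: 0.0
```

```bash
python3 - <<'E'
from h import *
s=monitor.observe();a=grab_frame("wrist");cv2.imwrite("pics/w4.png",a);np.save("s4.npy",np.r_[s["position"],s["eef_rot"]])
w3=cv2.imread("pics/w3.png")
z3=np.load("s3.npy");C3=cam("wrist",{"position":z3[:3],"eef_rot":z3[3:]});C4=cam("wrist",s)
for n,i,C in((3,w3,C3),(4,a,C4)):
    h=cv2.cvtColor(i,cv2.COLOR_BGR2HSV)
    m=cv2.morphologyEx(cv2.inRange(h,(3,150,90),(16,255,255)),cv2.MORPH_CLOSE,np.ones((11,11)));k,_=cv2.findContours(m,0,2);k=max(k,key=cv2.contourArea);e=cv2.fitEllipse(k)
    p=onz(C,[e[0]],.078)[0];q=onz(C,k.reshape(-1,2),.078);r=np.linalg.norm(q[:,:2]-p[:2],axis=1);print(n,"lid",e,p.round(4),"r",np.percentile(r,[5,50,95]).round(4))
    b=cv2.inRange(h,(100,90,40),(130,255,255));y,x=np.nonzero(b);print(len(x),x.min(),x.max(),y.min(),y.max())
print(proj(C4,[.504,-.225,.126]))
cv2.imwrite("pics/w34.png",cv2.resize(np.hstack([w3,a]),(800,300)))
E
```

```text
3 lid ((307.4056396484375, 232.3599395751953), (90.88642883300781, 97.2702865600586), 47.74413299560547) [ 0.4939 -0.2201  0.078 ] r [0.0481 0.0565 0.0612]
482 304 327 179 285
4 lid ((262.0160827636719, 131.06008911132812), (119.23539733886719, 120.5009994506836), 7.956315040588379) [ 0.4962 -0.2221  0.078 ] r [0.0554 0.0573 0.06  ]
748 258 275 65 196
[[272.45568865 136.13298911]]
```

View pics/w34.png

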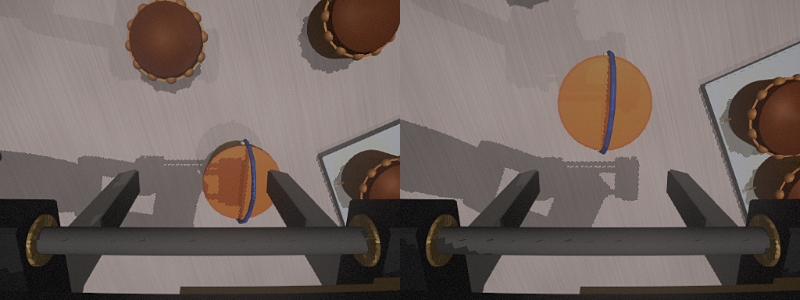

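Both views show the lid (in w4 at about (262,131)), with the blue bail crossing it almost parallel to the image columns and bowing slightly to the right.

```bash
python3 - <<'E'
from h import *
for k in(3,4):
    z=np.load(f"s{k}.npy");C=cam("wrist",{"position":z[:3],"eef_rot":z[3:]});i=cv2.imread(f"pics/w{k}.png")
    b=cv2.inRange(cv2.cvtColor(i,cv2.COLOR_BGR2HSV),(100,90,40),(130,255,255))
    y,x=np.nonzero(b);r0,r1=y.min()+1,y.max()-1
    e=np.array([[x[abs(y-r)<=1].mean(),r] for r in(r0,r1)]);H=onz(C,e,.066);d=H[0]-H[1];yaw=np.degrees(np.arctan2(d[1],d[0]))
    print(k,"ends",H.round(4).tolist(),np.linalg.norm(d).round(4),"hinge yaw",yaw.round(2),"mid",H.mean(0).round(4))
    c=np.array([.4958,-.2220,.062]);yd=d/np.linalg.norm(d);n=np.array([yd[1],-yd[0],0])
    for th in np.arange(-.1,.31,.05):
        X=c+.064*(np.sin(th)*n+np.cos(th)*np.array([0,0,1]));p=proj(C,X)[0]
        s=abs(y-p[1])<1.5;print(round(th,2),X.round(4),(p[0]-x[s].mean()).round(2))
E
```

```text
3 ends [[0.5175, -0.1649, 0.066], [0.4823, -0.2938, 0.066]] 0.1336 hinge yaw 74.76 mid [ 0.4999 -0.2293  0.066 ]
-0.1 [ 0.4896 -0.2203  0.1257] -14.04
-0.05 [ 0.4927 -0.2212  0.1259] -10.89
0.0 [ 0.4958 -0.222   0.126 ] -7.76
0.05 [ 0.4989 -0.2228  0.1259] -4.66
0.1 [ 0.502  -0.2237  0.1257] -1.6
0.15 [ 0.505  -0.2245  0.1253] 1.42
0.2 [ 0.5081 -0.2253  0.1247] 4.37
0.25 [ 0.5111 -0.2262  0.124 ] 7.25
0.3 [ 0.514  -0.227   0.1231] 10.04
4 ends [[0.5188, -0.1651, 0.066], [0.4765, -0.2861, 0.066]] 0.1282 hinge yaw 70.71 mid [ 0.4976 -0.2256  0.066 ]
-0.1 [ 0.4898 -0.2199  0.1257] -17.34
-0.05 [ 0.4928 -0.2209  0.1259] -13.48
0.0 [ 0.4958 -0.222   0.126 ] -9.61
0.05 [ 0.4988 -0.2231  0.1259] -5.73
0.1 [ 0.5018 -0.2241  0.1257] -1.88
0.15 [ 0.5048 -0.2252  0.1253] 1.94
0.2 [ 0.5078 -0.2262  0.1247] 5.71
0.25 [ 0.5107 -0.2272  0.124 ] 9.41
0.3 [ 0.5137 -0.2282  0.1231] 13.03
```

```bash
python3 - <<'E'
from h import *
delta((.530,.2275,.37),R0(-16.7))
E
```

```text
t cm [48.84 -8.48 -5.1 ] a deg [0.05 0.19 1.21]
```

Request:
{"name": "move_arm", "arguments": {"deltas": [{"tx":30,"ty":-5.2,"tz":-5.1,"ax":0,"ay":0.2,"az":1.2},{"tx":30,"ty":-5.2,"tz":-5.1,"ax":0,"ay":0.2,"az":1.2},{"tx":30,"ty":-5.2,"tz":-5.1,"ax":0,"ay":0.2,"az":1.2},{"tx":30,"ty":-5.2,"tz":-5.1,"ax":0,"ay":0.2,"az":1.2},{"tx":48.8,"ty":-8.5,"tz":-5.1,"ax":0,"ay":0.2,"az":1.2},{"tx":48.8,"ty":-8.5,"tz":-5.1,"ax":0,"ay":0.2,"az":1.2},{"tx":48.8,"ty":-8.5,"tz":-5.1,"ax":0,"ay":0.2,"az":1.2},{"tx":48.8,"ty":-8.5,"tz":-5.1,"ax":0,"ay":0.2,"az":1.2}]}}

```text
time: 5.15
position: [0.5186, 0.1322, 0.3653]
eef_rot: [2.517, 1.878, 0.004]
contact_force: [0.5, -0.3, 0.4]
gripper_width: 0.0937
gripper_force: 0.0
```

```bash
python3 - <<'E'
from h import *
delta((.530,.2275,.37),R0(-16.7))
E
```

```text
t cm [ 9.46 -1.62 -0.46] a deg [ 0.15 -0.07  0.14]
```

Request:
{"name": "move_arm", "arguments": {"deltas": [{"tx":9.5,"ty":-1.6,"tz":-0.5,"ax":0,"ay":0,"az":0},{"tx":9.5,"ty":-1.6,"tz":-0.5,"ax":0,"ay":0,"az":0},{"tx":9.5,"ty":-1.6,"tz":-0.5,"ax":0,"ay":0,"az":0},{"tx":9.5,"ty":-1.6,"tz":-0.5,"ax":0,"ay":0,"az":0}]}}

```text
time: 5.55
position: [0.5305, 0.2261, 0.3693]
eef_rot: [2.516, 1.88, 0.001]
contact_force: [-0.5, -0.5, -0.7]
gripper_width: 0.0942
gripper_force: 0.0
```

```bash
python3 - <<'E'
from h import *
s=monitor.observe();a=grab_frame("wrist");cv2.imwrite("pics/w5.png",a);C=cam("wrist",s)
c=np.array([.530,.2275,.215]);g=np.array([.287,.958,0])
p=proj(C,[c+.06*g,c,c-.06*g]);print(s["position"],p.round(1).tolist())
for r in range(90,270,12):
    row=a[r,150:370].max(1);x=np.nonzero(row<40)[0]
    print(r,(x.min()+150,x.max()+150,len(x)) if len(x) else "-",end="; ")
im=a.copy()
for q in p:cv2.circle(im,tuple(int(v) for v in q),2,(0,0,255),-1)
cv2.imwrite("pics/w5v.png",im)
delta((.530,.2275,.285),R0(-16.7))
E
```

```text
[0.53050867 0.2260721  0.36931197] [[258.3, 120.0], [258.0, 202.7], [257.9, 276.1]]
90 -; 102 -; 114 -; 126 -; 138 (np.int64(248), np.int64(277), 2); 150 (np.int64(247), np.int64(276), 2); 162 (np.int64(248), np.int64(248), 1); 174 (np.int64(246), np.int64(274), 4); 186 (np.int64(246), np.int64(273), 4); 198 (np.int64(245), np.int64(273), 3); 210 (np.int64(244), np.int64(272), 2); 222 (np.int64(247), np.int64(271), 8); 234 (np.int64(170), np.int64(270), 5); 246 (np.int64(155), np.int64(269), 12); 258 (np.int64(150), np.int64(170), 14); t cm [ 0.25 -0.16  8.41] a deg [0.05 0.02 0.12]
```

View pics/w5v.png

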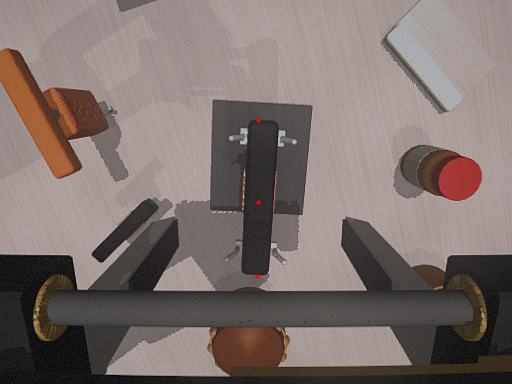

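The grip bar runs from (263,120) to (256,275). My prediction was right within 1 px in the middle, but the bar is turned about 3° from it.

```bash
python3 - <<'E'
from h import *
s=monitor.observe();C=cam("wrist",s)
P=onz(C,[[262.5,138],[261,174],[258.2,210],[256,246]],.215);d=P[0]-P[-1];print(P.round(4),np.degrees(np.arctan2(d[1],d[0])))
yaw=np.degrees(np.arctan2(d[1],d[0]))-90
g=d/np.linalg.norm(d)
delta((.5309,.2268,.283),R0(yaw))
E
```

```text
[[0.5469 0.2708 0.215 ]
 [0.5385 0.2463 0.215 ]
 [0.5287 0.2207 0.215 ]
 [0.5188 0.1936 0.215 ]] 70.04339858559646
t cm [ 0.21 -0.05  8.61] a deg [0.05 0.02 3.38]
```

Request:
{"name": "move_arm", "arguments": {"deltas": [{"tx":0.2,"ty":0,"tz":2,"ax":0,"ay":0,"az":3.4},{"tx":0.2,"ty":0,"tz":4,"ax":0,"ay":0,"az":3.4},{"tx":0.2,"ty":0,"tz":6,"ax":0,"ay":0,"az":3.4},{"tx":0.2,"ty":0,"tz":7.6,"ax":0,"ay":0,"az":3.4},{"tx":0.2,"ty":0,"tz":8.6,"ax":0,"ay":0,"az":3.4},{"tx":0.2,"ty":0,"tz":8.6,"ax":0,"ay":0,"az":3.4},{"tx":0.2,"ty":0,"tz":8.6,"ax":0,"ay":0,"az":3.4}]}}

```text
time: 6.3
position: [0.5327, 0.2251, 0.283]
eef_rot: [2.576, 1.798, 0.001]
contact_force: [-0.1, -0.3, 0.2]
gripper_width: 0.0941
gripper_force: 0.0
```

Request:
{"name": "move_arm", "arguments": {"deltas": [{"tx":0,"ty":0,"tz":0,"ax":0,"ay":0,"az":0},{"tx":0,"ty":0,"tz":0,"ax":0,"ay":0,"az":0},{"tx":0,"ty":0,"tz":0,"ax":0,"ay":0,"az":0},{"tx":0,"ty":0,"tz":0,"ax":0,"ay":0,"az":0},{"tx":0,"ty":0,"tz":0,"ax":0,"ay":0,"az":0},{"tx":0,"ty":0,"tz":0,"ax":0,"ay":0,"az":0},{"tx":0,"ty":0,"tz":0,"ax":0,"ay":0,"az":0},{"tx":0,"ty":0,"tz":0,"ax":0,"ay":0,"az":0}], "hand": 1}}

```text
time: 7.1
position: [0.5324, 0.2258, 0.2822]
eef_rot: [2.575, 1.799, -0.001]
contact_force: [-0.0, -0.6, 0.7]
gripper_width: 0.0338
gripper_force: 0.0
```

Request:
{"name": "move_arm", "arguments": {"deltas": [{"tx":0,"ty":0,"tz":0,"ax":0,"ay":0,"az":0},{"tx":0,"ty":0,"tz":0,"ax":0,"ay":0,"az":0},{"tx":0,"ty":0,"tz":0,"ax":0,"ay":0,"az":0},{"tx":0,"ty":0,"tz":0,"ax":0,"ay":0,"az":0},{"tx":0,"ty":0,"tz":0,"ax":0,"ay":0,"az":0}]}}

```text
time: 7.6
position: [0.5322, 0.2258, 0.2822]
eef_rot: [-2.575, -1.8, 0.001]
contact_force: [-1.6, 0.3, 0.9]
gripper_width: 0.0215
gripper_force: 30.0
```

Request:
{"name": "move_arm", "arguments": {"deltas": [{"tx":0,"ty":0,"tz":-1,"ax":0,"ay":0,"az":0},{"tx":0,"ty":0,"tz":-3,"ax":0,"ay":0,"az":0},{"tx":0,"ty":0,"tz":-6,"ax":0,"ay":0,"az":0},{"tx":0,"ty":0,"tz":-10,"ax":0,"ay":0,"az":0},{"tx":0,"ty":0,"tz":-14,"ax":0,"ay":0,"az":0},{"tx":0,"ty":0,"tz":-17,"ax":0,"ay":0,"az":0},{"tx":0,"ty":0,"tz":-18.5,"ax":0,"ay":0,"az":0},{"tx":0,"ty":0,"tz":-18.5,"ax":0,"ay":0,"az":0}]}}

```text
time: 8.4
position: [0.5332, 0.2259, 0.4702]
eef_rot: [2.573, 1.798, 0.008]
contact_force: [0.2, -0.4, -2.1]
gripper_width: 0.0221
gripper_force: 30.0
```

```bash
python3 - <<'E'
from h import *
print(monitor.observe()["contact_force"])
delta((.470,-.214,.455),R0(-17))
E
```

```text
[ 0.18266278 -0.39477788 -2.07190955]
t cm [-43.48   9.19   1.45] a deg [ 0.28 -0.14 -3.12]
```

Request:
{"name": "move_arm", "arguments": {"deltas": [{"tx":-1.5,"ty":0.3,"tz":0,"ax":0,"ay":0,"az":-1},{"tx":-4.5,"ty":1,"tz":0,"ax":0,"ay":0,"az":-2},{"tx":-9,"ty":1.9,"tz":0,"ax":0,"ay":0,"az":-3.1},{"tx":-13.5,"ty":2.9,"tz":0,"ax":0,"ay":0,"az":-3.1},{"tx":-18,"ty":3.8,"tz":0,"ax":0,"ay":0,"az":-3.1},{"tx":-22.5,"ty":4.8,"tz":0,"ax":0,"ay":0,"az":-3.1},{"tx":-27,"ty":5.7,"tz":0,"ax":0,"ay":0,"az":-3.1},{"tx":-31.5,"ty":6.7,"tz":0,"ax":0,"ay":0,"az":-3.1}]}}

```text
time: 9.2
position: [0.4859, -0.0945, 0.4645]
eef_rot: [-2.523, -1.867, 0.005]
contact_force: [0.9, 0.1, -1.4]
gripper_width: 0.0218
gripper_force: 30.0
```

```bash
python3 - <<'E'
from h import *
delta((.470,-.214,.42),R0(-17));delta((.470,-.214,.340),R0(-17))
E
```

```text
t cm [-11.89   2.     4.45] a deg [-0.26  0.02 -0.  ]
t cm [-11.88   2.03  12.45] a deg [-0.26  0.02 -0.  ]
```

Request:
{"name": "move_arm", "arguments": {"deltas": [{"tx":-3.5,"ty":0.6,"tz":0.5,"ax":-0.3,"ay":0,"az":0},{"tx":-7,"ty":1.2,"tz":1.5,"ax":-0.3,"ay":0,"az":0},{"tx":-10,"ty":1.7,"tz":3,"ax":-0.3,"ay":0,"az":0},{"tx":-11.6,"ty":2,"tz":5.5,"ax":-0.3,"ay":0,"az":0},{"tx":-11.9,"ty":2,"tz":8.5,"ax":-0.3,"ay":0,"az":0},{"tx":-11.9,"ty":2,"tz":11,"ax":-0.3,"ay":0,"az":0},{"tx":-11.9,"ty":2,"tz":12.4,"ax":-0.3,"ay":0,"az":0},{"tx":-11.9,"ty":2,"tz":12.4,"ax":-0.3,"ay":0,"az":0}]}}

```text
time: 10.0
position: [0.4697, -0.2117, 0.3392]
eef_rot: [-2.523, -1.866, 0.0]
contact_force: [0.5, -0.3, -1.7]
gripper_width: 0.0217
gripper_force: 30.0
```

```bash
python3 - <<'E'
from h import *
s=monitor.observe();print(s["position"],s["contact_force"])
a=grab_frame("scene");b=grab_frame("top");w=grab_frame("wrist")
s2=monitor.observe();print(s2["position"])
cv2.imwrite("pics/s6.png",a);cv2.imwrite("pics/t6.png",b);cv2.imwrite("pics/w6.png",w)
S=cam("scene");p=s2["position"];n=np.array([.956,-.292,0])
X=[p-[0,0,.2195],p+.014*n-[0,0,.2045],[.5035,-.2244,.1255],[.4958,-.222,.078]]
print(proj(S,X).round(1).tolist(),proj(cam("top"),X).round(1).tolist())
im=np.zeros((600,800,3),np.uint8)
im[:450,:400]=cv2.resize(a[135:247,105:205],(400,450),interpolation=2);im[:400,400:]=cv2.resize(b[175:275,320:420],(400,400),interpolation=2);im[450:,:200]=cv2.resize(w,(200,150))
cv2.imwrite("pics/v6.png",im)
delta((.470,-.214,.315),R0(-17))
E
```

```text
[ 0.46969398 -0.21166053  0.33916618] [ 0.50900675 -0.27336977 -1.74623293]
[ 0.47186971 -0.21279904  0.3444091 ]
[[153.4, 189.9], [151.2, 190.1], [149.7, 199.0], [153.3, 207.8]] [[369.6, 233.4], [373.5, 226.9], [374.1, 219.0], [366.3, 223.8]]
t cm [-0.17 -0.16  2.94] a deg [0.39 0.06 0.02]
```

View pics/v6.png

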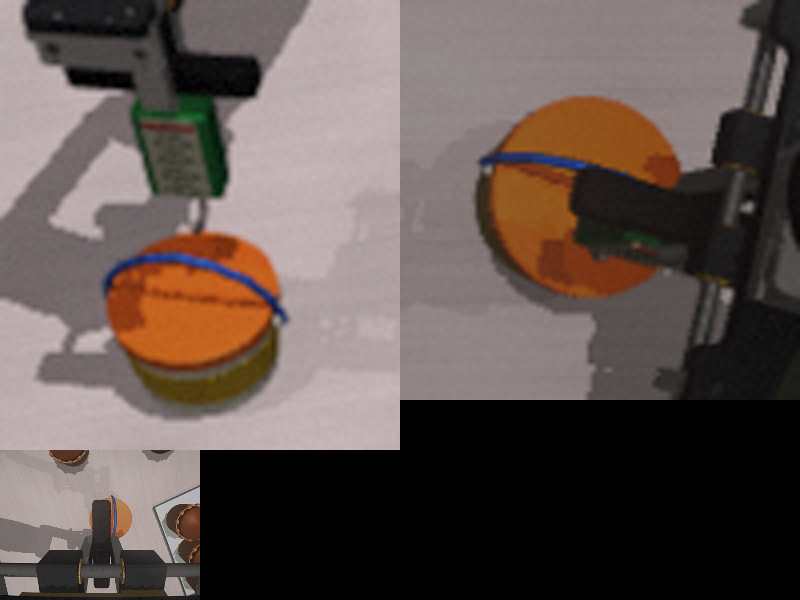

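The hook hangs behind the bail in the scene crop at about (198,228), which is (154.5,191.7) in the full picture, within 2 px of my prediction. The position readings scatter by millimetres, so I'll average some.

```bash
cat >> h.py <<'E'
def avg(n=5):
    P=[];
    for i in range(n):
        s=monitor.observe();P.append(np.r_[s["position"],s["contact_force"],s["joint_positions"]]);
        if i<n-1:grab_frame("wrist")
    P=np.array(P);return P
E
python3 - <<'E'
from h import *
P=avg(8);print(P[:,:3].round(4));print(P[:,:3].mean(0),P[:,3:6].mean(0));print(P[:,6:].round(4)[::3])
E
```

```text
[[ 0.4719 -0.2128  0.3444]
 [ 0.4721 -0.213   0.345 ]
 [ 0.4721 -0.213   0.3452]
 [ 0.4721 -0.2129  0.3451]
 [ 0.472  -0.2129  0.345 ]
 [ 0.4718 -0.2129  0.3447]
 [ 0.4717 -0.2128  0.3445]
 [ 0.4716 -0.2128  0.3442]]
[ 0.47189092 -0.21287483  0.34474427] [-0.16468842 -0.12521657 -1.759348  ]
[[-5.9140e-01  4.9200e-02  1.6311e+00  1.0000e-03  1.4545e+00 -2.9510e-01]
 [-5.9150e-01  4.8400e-02  1.6304e+00  1.1000e-03  1.4545e+00 -2.9510e-01]
 [-5.9170e-01  4.8700e-02  1.6314e+00  1.0000e-03  1.4545e+00 -2.9520e-01]]
```

Request:
{"name": "move_arm", "arguments": {"deltas": [{"tx":-0.2,"ty":-0.1,"tz":0.6,"ax":0,"ay":0,"az":0},{"tx":-0.2,"ty":-0.1,"tz":1.3,"ax":0,"ay":0,"az":0},{"tx":-0.2,"ty":-0.1,"tz":2.0,"ax":0,"ay":0,"az":0},{"tx":-0.2,"ty":-0.1,"tz":2.6,"ax":0,"ay":0,"az":0},{"tx":-0.2,"ty":-0.1,"tz":2.9,"ax":0,"ay":0,"az":0},{"tx":-0.2,"ty":-0.1,"tz":2.9,"ax":0,"ay":0,"az":0},{"tx":-0.2,"ty":-0.1,"tz":2.9,"ax":0,"ay":0,"az":0},{"tx":-0.2,"ty":-0.1,"tz":2.9,"ax":0,"ay":0,"az":0}]}}

```text
time: 11.3
position: [0.4702, -0.2145, 0.3148]
eef_rot: [2.521, 1.865, 0.005]
contact_force: [-0.3, -1.2, -2.3]
gripper_width: 0.0216
gripper_force: 30.0
```

```bash
python3 - <<'E'
from h import *
P=avg(6);print(P[:,:3].round(4));print(P[:,3:6].mean(0).round(2),monitor.observe()["eef_rot"])
n=np.array([.956,-.292]);b=np.array([.5035,-.2244])-P[-1,:2];print("bar rel x",b@n,"y",b@[.292,.956],"z",.1255-P[-1,2]+.0775)
S=cam("scene");a=grab_frame("scene");p=P[-1,:3];cv2.imwrite("pics/s7.png",a)
print(proj(S,[p-[0,0,.2195]]))
E
```

```text
[[ 0.4702 -0.2145  0.3148]
 [ 0.4702 -0.2145  0.3149]
 [ 0.4701 -0.2145  0.3149]
 [ 0.4701 -0.2145  0.3148]
 [ 0.4701 -0.2145  0.3147]
 [ 0.47   -0.2144  0.3147]]
[ 0.21 -0.02 -1.69] [2.52158995 1.86554141 0.00447365]
bar rel x 0.034895191410441485 y 0.00025675712410728156 z -0.11168538274041635
[[154.48869855 196.49951475]]
```

Request:
{"name": "move_arm", "arguments": {"deltas": [{"tx":0,"ty":0.5,"tz":0,"ax":0,"ay":0,"az":0},{"tx":0,"ty":1.0,"tz":0,"ax":0,"ay":0,"az":0},{"tx":0,"ty":1.5,"tz":0,"ax":0,"ay":0,"az":0},{"tx":0,"ty":2.0,"tz":0,"ax":0,"ay":0,"az":0},{"tx":0,"ty":2.2,"tz":0,"ax":0,"ay":0,"az":0},{"tx":0,"ty":2.2,"tz":0,"ax":0,"ay":0,"az":0},{"tx":0,"ty":2.2,"tz":0,"ax":0,"ay":0,"az":0}]}}

```text
time: 12.3
position: [0.491, -0.2208, 0.3144]
eef_rot: [2.522, 1.866, 0.004]
contact_force: [1.0, -0.5, -1.5]
gripper_width: 0.0216
gripper_force: 30.0
```

```bash
cat >> h.py <<'E'
def bail():
    for n,bx in(("scene",(130,178,175,225)),("top",(335,395,190,250))):
        i=grab_frame(n);m=cv2.inRange(cv2.cvtColor(i,cv2.COLOR_BGR2HSV),(100,90,40),(130,255,255))
        o=[]
        for u in range(bx[0],bx[1],5):
            v=np.nonzero(m[bx[2]:bx[3],u])[0]
            if len(v):o.append((u,round(v.mean()+bx[2],1)))
        print(n,o)
def stat():
    P=avg(3);s=monitor.observe();n=np.array([.956,-.292]);b=np.array([.5035,-.2244])-P[-1,:2]
    print("pos",P[-1,:3].round(4),"F",P[:,3:6].mean(0).round(2),"bar rel",(b@n).round(4),(b@[.292,.956]).round(4),(.1255-P[-1,2]+.0775).round(4),"M",np.round(s["torque"],2))
E
python3 -c "
from h import *
stat();bail()"
```

```text
pos [ 0.4909 -0.2207  0.3145] F [ 0.24  0.18 -1.39] bar rel 0.0131 0.0002 -0.1115 M [-0.06  0.15 -0.04]
scene [(135, np.float64(200.5)), (140, np.float64(199.0)), (145, np.float64(198.5)), (150, np.float64(198.5)), (155, np.float64(200.5)), (160, np.float64(201.5)), (165, np.float64(204.0)), (170, np.float64(207.0)), (175, np.float64(212.5))]
top [(340, np.float64(215.0)), (345, np.float64(213.5)), (350, np.float64(213.5)), (355, np.float64(214.5)), (360, np.float64(215.5))]
```

Bail not moved. Now the slant hooking motion, stopping before any tension.

Request:
{"name": "move_arm", "arguments": {"deltas": [{"tx":0,"ty":0.2,"tz":-0.4,"ax":0,"ay":0,"az":0},{"tx":0,"ty":0.4,"tz":-0.8,"ax":0,"ay":0,"az":0},{"tx":0,"ty":0.6,"tz":-1.2,"ax":0,"ay":0,"az":0},{"tx":0,"ty":0.8,"tz":-1.5,"ax":0,"ay":0,"az":0},{"tx":0,"ty":1.0,"tz":-1.8,"ax":0,"ay":0,"az":0},{"tx":0,"ty":1.2,"tz":-2.0,"ax":0,"ay":0,"az":0},{"tx":0,"ty":1.2,"tz":-2.1,"ax":0,"ay":0,"az":0},{"tx":0,"ty":1.2,"tz":-2.1,"ax":0,"ay":0,"az":0}]}}

```text
time: 13.3
position: [0.5024, -0.2243, 0.3357]
eef_rot: [2.522, 1.866, 0.004]
contact_force: [0.1, 0.4, -1.6]
gripper_width: 0.0216
gripper_force: 30.0
```

```bash
python3 -c "
from h import *
stat();bail()
a=grab_frame('scene');cv2.imwrite('pics/v8.png',cv2.resize(a[155:230,115:195],(800,600)[:2],interpolation=2))"
```

```text
pos [ 0.5023 -0.2242  0.3354] F [ 0.31  0.17 -1.93] bar rel 0.0012 0.0002 -0.1324 M [-0.1   0.05 -0.  ]
scene [(135, np.float64(200.5)), (140, np.float64(199.0)), (145, np.float64(198.5)), (150, np.float64(199.0)), (155, np.float64(200.0)), (160, np.float64(201.5)), (165, np.float64(204.0)), (170, np.float64(207.0)), (175, np.float64(212.5))]
top [(340, np.float64(215.0)), (345, np.float64(213.5)), (350, np.float64(213.5)), (355, np.float64(214.5)), (360, np.float64(215.5)), (365, np.float64(216.0)), (390, np.float64(227.0))]
```

Request:
{"name": "move_arm", "arguments": {"deltas": [{"tx":0,"ty":-0.2,"tz":0,"ax":0,"ay":0,"az":0},{"tx":0,"ty":-0.5,"tz":-0.1,"ax":0,"ay":0,"az":0},{"tx":0,"ty":-0.7,"tz":-0.3,"ax":0,"ay":0,"az":0},{"tx":0,"ty":-0.7,"tz":-0.6,"ax":0,"ay":0,"az":0},{"tx":0,"ty":-0.7,"tz":-1.0,"ax":0,"ay":0,"az":0},{"tx":0,"ty":-0.7,"tz":-1.4,"ax":0,"ay":0,"az":0},{"tx":0,"ty":-0.7,"tz":-1.6,"ax":0,"ay":0,"az":0},{"tx":0,"ty":-0.7,"tz":-1.6,"ax":0,"ay":0,"az":0}]}}

```text
time: 14.35
position: [0.4958, -0.2223, 0.3519]
eef_rot: [2.521, 1.865, 0.004]
contact_force: [0.1, 0.7, -3.0]
gripper_width: 0.0215
gripper_force: 30.0
```

```bash
cat >> h.py <<'E'
def lid():
    for n,(u0,u1,v0,v1) in(("scene",(115,200,170,260)),("top",(325,415,180,260))):
        i=grab_frame(n)[v0:v1,u0:u1];m=cv2.inRange(cv2.cvtColor(i,cv2.COLOR_BGR2HSV),(3,140,90),(16,255,255))
        m=cv2.morphologyEx(m,cv2.MORPH_CLOSE,np.ones((5,5)));k=max(cv2.findContours(m,0,2)[0],key=cv2.contourArea)
        v=np.nonzero(m.any(1))[0];u=np.nonzero(m.any(0))[0];print(n,"lid u",u[[0,-1]]+u0,"v",v[[0,-1]]+v0,"centroid",(np.argwhere(m).mean(0)[::-1]+[u0,v0]).round(2))
E
python3 -c "
from h import *
stat();bail();lid()"
```

```text
pos [ 0.4956 -0.2223  0.3515] F [ 0.02  0.35 -3.38] bar rel 0.0081 0.0002 -0.1485 M [-0.11  0.09 -0.04]
scene [(135, np.float64(199.5)), (140, np.float64(198.0)), (145, np.float64(198.0)), (150, np.float64(197.0)), (155, np.float64(199.0)), (160, np.float64(200.5)), (165, np.float64(202.5)), (170, np.float64(206.5)), (175, np.float64(212.5))]
top [(340, np.float64(215.0)), (345, np.float64(214.5)), (350, np.float64(214.5)), (355, np.float64(215.5)), (360, np.float64(216.5)), (365, np.float64(217.5)), (390, np.float64(229.5))]
scene lid u [132 173] v [175 226] centroid [152.91 209.65]
top lid u [342 389] v [199 248] centroid [362.47 226.28]
```

Hooked: the load is rising and the bail is coming upright. I'll go on lifting slowly.

Request:
{"name": "move_arm", "arguments": {"deltas": [{"tx":0,"ty":0,"tz":-0.2,"ax":0,"ay":0,"az":0},{"tx":0,"ty":0,"tz":-0.4,"ax":0,"ay":0,"az":0},{"tx":0,"ty":0,"tz":-0.6,"ax":0,"ay":0,"az":0},{"tx":0,"ty":0,"tz":-0.8,"ax":0,"ay":0,"az":0},{"tx":0,"ty":0,"tz":-1.0,"ax":0,"ay":0,"az":0},{"tx":0,"ty":0,"tz":-1.2,"ax":0,"ay":0,"az":0},{"tx":0,"ty":0,"tz":-1.4,"ax":0,"ay":0,"az":0},{"tx":0,"ty":0,"tz":-1.4,"ax":0,"ay":0,"az":0}]}}

```text
time: 15.45
position: [0.4957, -0.2222, 0.366]
eef_rot: [2.521, 1.866, 0.005]
contact_force: [-0.8, -0.5, -5.1]
gripper_width: 0.0217
gripper_force: 30.0
```

```bash
python3 -c "
from h import *
stat();bail();lid()"
```

```text
pos [ 0.4956 -0.2222  0.3656] F [-0.23 -0.08 -4.67] bar rel 0.0082 0.0002 -0.1626 M [-0.05  0.11 -0.02]
scene [(135, np.float64(200.0)), (140, np.float64(197.5)), (145, np.float64(196.5)), (150, np.float64(196.5)), (155, np.float64(197.5)), (160, np.float64(199.5)), (165, np.float64(201.5)), (170, np.float64(205.5)), (175, np.float64(211.5))]
top [(340, np.float64(213.5)), (345, np.float64(213.5)), (350, np.float64(214.5)), (355, np.float64(215.5)), (360, np.float64(216.5)), (365, np.float64(217.5)), (370, np.float64(219.5))]
scene lid u [132 174] v [193 226] centroid [153.12 209.72]
top lid u [343 389] v [198 247] centroid [362.88 224.65]
```

Request:
{"name": "move_arm", "arguments": {"deltas": [{"tx":0,"ty":0,"tz":-0.2,"ax":0,"ay":0,"az":0},{"tx":0,"ty":0,"tz":-0.4,"ax":0,"ay":0,"az":0},{"tx":0,"ty":0,"tz":-0.6,"ax":0,"ay":0,"az":0},{"tx":0,"ty":0,"tz":-0.8,"ax":0,"ay":0,"az":0},{"tx":0,"ty":0,"tz":-1.0,"ax":0,"ay":0,"az":0},{"tx":0,"ty":0,"tz":-1.2,"ax":0,"ay":0,"az":0},{"tx":0,"ty":0,"tz":-1.2,"ax":0,"ay":0,"az":0},{"tx":0,"ty":0,"tz":-1.2,"ax":0,"ay":0,"az":0}]}}

```text
time: 16.55
position: [0.4955, -0.2222, 0.3777]
eef_rot: [2.522, 1.866, 0.004]
contact_force: [0.5, 0.2, -4.9]
gripper_width: 0.0217
gripper_force: 30.0
```

```bash
python3 -c "
from h import *
stat();bail();lid()"
```

```text
pos [ 0.4954 -0.2221  0.3774] F [ 0.4  -0.05 -4.98] bar rel 0.0084 0.0002 -0.1744 M [-0.04  0.12 -0.02]
scene [(135, np.float64(197.0)), (140, np.float64(194.5)), (145, np.float64(194.0)), (150, np.float64(194.0)), (155, np.float64(194.5)), (160, np.float64(196.5)), (165, np.float64(198.5)), (170, np.float64(202.5)), (175, np.float64(208.5))]
top [(345, np.float64(213.5)), (350, np.float64(213.5)), (355, np.float64(214.5)), (360, np.float64(215.5)), (365, np.float64(217.0)), (370, np.float64(218.5))]
scene lid u [131 173] v [170 223] centroid [152.53 207.11]
top lid u [344 390] v [197 247] centroid [364.08 223.7 ]
```

```bash
python3 - <<'E'
from h import *
P=avg(14);print(P[-3:,:3].round(4),P[:,3:6].mean(0),P[:,5].std())
lid();bail()
S=cam("scene")
for z in(.078,.088):print(proj(S,[[.4958,-.222,z],[.4958,-.222,z+.048]]).round(2).tolist())
E
```

```text
[[ 0.4955 -0.2221  0.3776]
 [ 0.4955 -0.2222  0.3776]
 [ 0.4955 -0.2222  0.3776]] [ 0.20566064  0.19200606 -4.79047697] 0.524076991213487
scene lid u [131 173] v [170 223] centroid [152.54 207.09]
top lid u [344 390] v [197 247] centroid [364.17 223.68]
scene [(135, np.float64(196.5)), (140, np.float64(194.5)), (145, np.float64(194.0)), (150, np.float64(193.5)), (155, np.float64(195.0)), (160, np.float64(196.5)), (165, np.float64(198.5)), (170, np.float64(202.5)), (175, np.float64(208.5))]
top [(345, np.float64(213.5)), (350, np.float64(213.5)), (355, np.float64(214.5)), (360, np.float64(215.5)), (365, np.float64(216.5)), (370, np.float64(218.0))]
[[153.32, 207.8], [150.41, 196.62]]
[[152.73, 205.53], [149.78, 194.19]]
```

The pail hangs about 12 mm up. I'll ease it down 2 mm and then hold still.

Request:
{"name": "move_arm", "arguments": {"deltas": [{"tx":0,"ty":0,"tz":0.1,"ax":0,"ay":0,"az":0},{"tx":0,"ty":0,"tz":0.2,"ax":0,"ay":0,"az":0},{"tx":0,"ty":0,"tz":0.2,"ax":0,"ay":0,"az":0},{"tx":0,"ty":0,"tz":0.2,"ax":0,"ay":0,"az":0},{"tx":0,"ty":0,"tz":0.2,"ax":0,"ay":0,"az":0},{"tx":0,"ty":0,"tz":0.2,"ax":0,"ay":0,"az":0},{"tx":0,"ty":0,"tz":0.2,"ax":0,"ay":0,"az":0},{"tx":0,"ty":0,"tz":0.2,"ax":0,"ay":0,"az":0}]}}

```text
time: 18.5
position: [0.4955, -0.2222, 0.3756]
eef_rot: [2.522, 1.866, 0.004]
contact_force: [0.1, 0.0, -4.8]
gripper_width: 0.0217
gripper_force: 30.0
```

Request:
{"name": "move_arm", "arguments": {"deltas": [{"tx":0,"ty":0,"tz":0,"ax":0,"ay":0,"az":0},{"tx":0,"ty":0,"tz":0,"ax":0,"ay":0,"az":0},{"tx":0,"ty":0,"tz":0,"ax":0,"ay":0,"az":0},{"tx":0,"ty":0,"tz":0,"ax":0,"ay":0,"az":0},{"tx":0,"ty":0,"tz":0,"ax":0,"ay":0,"az":0},{"tx":0,"ty":0,"tz":0,"ax":0,"ay":0,"az":0},{"tx":0,"ty":0,"tz":0,"ax":0,"ay":0,"az":0},{"tx":0,"ty":0,"tz":0,"ax":0,"ay":0,"az":0}]}}

```text
time: 19.3
position: [0.4955, -0.2222, 0.3756]
eef_rot: [2.522, 1.866, 0.004]
contact_force: [-0.5, 0.1, -4.9]
gripper_width: 0.0216
gripper_force: 30.0
```

```bash
python3 - <<'E'
from h import *
P=avg(30);print(P[[0,-1],:3].round(4),P[:,3:6].mean(0))
lid();bail();print(monitor.observe()["time"])
E
```

```text
[[ 0.4955 -0.2222  0.3756]
 [ 0.4955 -0.2222  0.3756]] [-0.20889472  0.01890116 -4.70379112]
scene lid u [131 173] v [170 224] centroid [152.66 207.45]
top lid u [344 390] v [197 247] centroid [364.05 223.78]
scene [(135, np.float64(197.5)), (140, np.float64(195.0)), (145, np.float64(194.0)), (150, np.float64(194.5)), (155, np.float64(195.5)), (160, np.float64(196.5)), (165, np.float64(199.0)), (170, np.float64(202.5)), (175, np.float64(208.5))]
top [(345, np.float64(213.5)), (350, np.float64(214.5)), (355, np.float64(215.0)), (360, np.float64(216.0)), (365, np.float64(217.0)), (370, np.float64(218.5))]
20.95
```

Held for over 2.5 s. Now I'll lower it gently.

Request:
{"name": "move_arm", "arguments": {"deltas": [{"tx":0,"ty":0,"tz":0.15,"ax":0,"ay":0,"az":0},{"tx":0,"ty":0,"tz":0.3,"ax":0,"ay":0,"az":0},{"tx":0,"ty":0,"tz":0.45,"ax":0,"ay":0,"az":0},{"tx":0,"ty":0,"tz":0.6,"ax":0,"ay":0,"az":0},{"tx":0,"ty":0,"tz":0.75,"ax":0,"ay":0,"az":0},{"tx":0,"ty":0,"tz":0.9,"ax":0,"ay":0,"az":0},{"tx":0,"ty":0,"tz":1.05,"ax":0,"ay":0,"az":0},{"tx":0,"ty":0,"tz":1.2,"ax":0,"ay":0,"az":0}]}}

```text
time: 21.75
position: [0.4956, -0.2222, 0.3634]
eef_rot: [2.522, 1.866, 0.004]
contact_force: [0.7, 0.1, -4.3]
gripper_width: 0.022
gripper_force: 30.0
```

Request:
{"name": "move_arm", "arguments": {"deltas": [{"tx":0,"ty":0,"tz":0.2,"ax":0,"ay":0,"az":0},{"tx":0,"ty":0,"tz":0.4,"ax":0,"ay":0,"az":0},{"tx":0,"ty":0,"tz":0.7,"ax":0,"ay":0,"az":0},{"tx":0,"ty":0,"tz":1.0,"ax":0,"ay":0,"az":0},{"tx":0,"ty":0,"tz":1.3,"ax":0,"ay":0,"az":0},{"tx":0,"ty":0,"tz":1.6,"ax":0,"ay":0,"az":0},{"tx":0,"ty":0,"tz":1.9,"ax":0,"ay":0,"az":0},{"tx":0,"ty":0,"tz":2.0,"ax":0,"ay":0,"az":0}]}}

```text
time: 22.55
position: [0.4956, -0.2223, 0.3434]
eef_rot: [2.522, 1.866, 0.004]
contact_force: [-0.1, -0.8, -1.7]
gripper_width: 0.0216
gripper_force: 30.0
```

```bash
python3 -c "
from h import *
P=avg(6);print(P[-1,:3].round(4),P[:,3:6].mean(0));bail();lid()"
```

```text
[ 0.4956 -0.2223  0.3437] [ 0.37212583 -0.25177178 -2.29494634]
scene [(135, np.float64(202.5)), (140, np.float64(199.0)), (145, np.float64(197.5)), (150, np.float64(197.0)), (155, np.float64(198.0)), (160, np.float64(199.0)), (165, np.float64(201.5)), (170, np.float64(204.5)), (175, np.float64(210.0))]
top [(340, np.float64(213.5)), (345, np.float64(214.5)), (350, np.float64(215.5)), (355, np.float64(216.5)), (360, np.float64(217.5)), (365, np.float64(219.0))]
scene lid u [133 174] v [175 228] centroid [154.17 211.99]
top lid u [341 387] v [196 245] centroid [360.74 222.21]
```

The lid and bail pixels shifted more than I expected, so I'll use the last picture on this.

```bash
python3 - <<'E'
from h import *
a=grab_frame("scene");b=grab_frame("top");w=grab_frame("wrist")
for n,i in(("s9",a),("t9",b),("w9",w)):cv2.imwrite(f"pics/{n}.png",i)
o=cv2.imread("pics/scene.png");ot=cv2.imread("pics/top.png")
R=lambda i:cv2.resize(i,(400,300),interpolation=2)
cv2.imwrite("pics/v9.png",np.vstack([np.hstack([R(o[180:246,110:198]),R(a[180:246,110:198])]),np.hstack([R(ot[185:260,320:420]),R(b[185:260,320:420])])]))
E
```

```text
(no output)
```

View pics/v9.png

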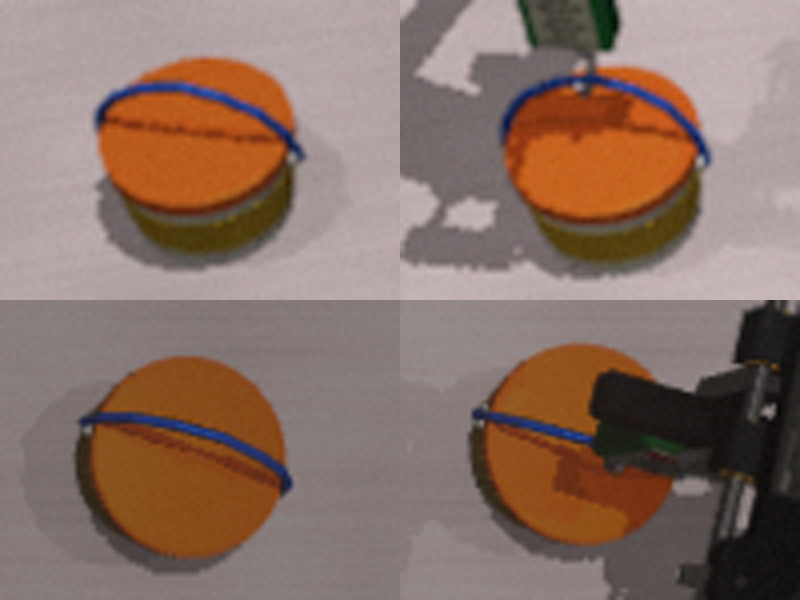

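The right-hand panels (now) against the left (start) show the pail standing level, shifted slightly in the picture (scene lid about +2 px down), with the hook still at the bail at crop (585,85). I'll measure the shift.

```bash
python3 - <<'E'
from h import *
for n,f0,f1,(u0,u1,v0,v1) in(("top","top","t9",(325,415,180,260)),("scene","scene","s9",(115,200,178,250))):
    C=cam(n)
    for f in(f0,f1):
        i=cv2.imread(f"pics/{f}.png")[v0:v1,u0:u1]
        m=cv2.inRange(cv2.cvtColor(i,cv2.COLOR_BGR2HSV),(3,120,60),(18,255,255))
        k=np.argwhere(m)[:,::-1]+[u0,v0]
        P=onz(C,k,.078)[:,:2]
        # extreme support in several directions, using only clean sides (least covered)
        e=lambda d:np.percentile(P@np.array(d),[1,99]).round(4)
        print(f,"x",e([1,0]),"y",e([0,1]),"d1",e([.707,.707]),"d2",e([.707,-.707]))
E
```

```text
top x [0.4399 0.5518] y [-0.2768 -0.1661] d1 [0.1381 0.2485] d2 [0.4525 0.5637]
t9 x [0.4486 0.559 ] y [-0.2693 -0.1617] d1 [0.144  0.2568] d2 [0.4544 0.5674]
scene x [0.4427 0.5586] y [-0.2778 -0.1693] d1 [0.1403 0.2552] d2 [0.455  0.5691]
s9 x [0.453  0.5662] y [-0.2751 -0.1676] d1 [0.1483 0.262 ] d2 [0.4579 0.5723]
```

Request:
{"name": "move_arm", "arguments": {"deltas": [{"tx":0,"ty":0,"tz":0.25,"ax":0,"ay":0,"az":0},{"tx":0,"ty":0,"tz":0.5,"ax":0,"ay":0,"az":0},{"tx":0,"ty":0,"tz":0.75,"ax":0,"ay":0,"az":0},{"tx":0,"ty":0,"tz":0.9,"ax":0,"ay":0,"az":0},{"tx":0,"ty":0,"tz":0.9,"ax":0,"ay":0,"az":0},{"tx":0,"ty":0,"tz":0.9,"ax":0,"ay":0,"az":0}]}}

```text
time: 23.75
position: [0.4957, -0.2222, 0.3346]
eef_rot: [2.522, 1.866, 0.004]
contact_force: [0.1, -0.6, -1.1]
gripper_width: 0.0218
gripper_force: 30.0
```

```bash
python3 -c "
from h import *
P=avg(6);print(P[-1,:3].round(4),P[:,3:6].mean(0));bail();lid()
a=grab_frame('scene');cv2.imwrite('pics/s10.png',a)
S=cam('scene');p=P[-1,:3]
print(proj(S,[p-[0,0,.2195]]),[ (z,proj(S,[[.4956,-.2223,z]]).round(1).tolist()) for z in(.120,.1255,.13)])"
```

```text
[ 0.4957 -0.2223  0.3347] [ 0.0222394  -0.25868153 -1.93958188]
scene [(135, np.float64(202.5)), (140, np.float64(199.5)), (145, np.float64(197.5)), (150, np.float64(197.0)), (155, np.float64(198.0)), (160, np.float64(199.0)), (165, np.float64(201.5)), (170, np.float64(204.5)), (175, np.float64(210.0))]
top [(340, np.float64(213.5)), (345, np.float64(214.0)), (350, np.float64(215.0)), (355, np.float64(216.5)), (360, np.float64(217.5)), (365, np.float64(219.0))]
scene lid u [133 174] v [176 228] centroid [154.28 211.99]
top lid u [341 387] v [196 245] centroid [360.62 222.22]
[[150.97970364 199.18327197]] [(0.12, [[150.7, 198.0]]), (0.1255, [[150.3, 196.7]]), (0.13, [[150.0, 195.6]])]
```

Request:
{"name": "move_arm", "arguments": {"deltas": [{"tx":0,"ty":-0.2,"tz":0.1,"ax":0,"ay":0,"az":0},{"tx":0,"ty":-0.4,"tz":0.1,"ax":0,"ay":0,"az":0},{"tx":0,"ty":-0.6,"tz":0.2,"ax":0,"ay":0,"az":0},{"tx":0,"ty":-0.8,"tz":0.3,"ax":0,"ay":0,"az":0},{"tx":0,"ty":-0.9,"tz":0.3,"ax":0,"ay":0,"az":0},{"tx":0,"ty":-0.9,"tz":0.3,"ax":0,"ay":0,"az":0},{"tx":0,"ty":-0.9,"tz":0.3,"ax":0,"ay":0,"az":0}]}}

```text
time: 24.95
position: [0.4871, -0.2196, 0.3316]
eef_rot: [2.522, 1.866, 0.004]
contact_force: [-0.1, 0.4, -1.5]
gripper_width: 0.0216
gripper_force: 30.0
```

```bash
python3 -c "
from h import *
P=avg(3);print(P[-1,:3].round(4),P[:,3:6].mean(0));bail();lid()"
```

```text
[ 0.4871 -0.2197  0.3316] [-0.03765304  0.03440183 -1.81658743]
scene [(135, np.float64(202.5)), (140, np.float64(198.5)), (145, np.float64(196.5)), (150, np.float64(196.0)), (155, np.float64(197.0)), (160, np.float64(198.5)), (165, np.float64(200.5)), (170, np.float64(203.5)), (175, np.float64(209.5))]
top [(340, np.float64(213.5)), (345, np.float64(214.5)), (350, np.float64(216.5)), (355, np.float64(217.5)), (360, np.float64(219.0)), (365, np.float64(220.5))]
scene lid u [133 174] v [174 228] centroid [154.06 211.97]
top lid u [341 387] v [196 245] centroid [360.59 220.74]
```

Request:
{"name": "move_arm", "arguments": {"deltas": [{"tx":0,"ty":0,"tz":0.2,"ax":0,"ay":0,"az":0},{"tx":0,"ty":-0.05,"tz":0.5,"ax":0,"ay":0,"az":0},{"tx":0,"ty":-0.1,"tz":0.8,"ax":0,"ay":0,"az":0},{"tx":0,"ty":-0.2,"tz":1.1,"ax":0,"ay":0,"az":0},{"tx":0,"ty":-0.4,"tz":1.4,"ax":0,"ay":0,"az":0},{"tx":0,"ty":-0.6,"tz":1.7,"ax":0,"ay":0,"az":0},{"tx":0,"ty":-0.7,"tz":1.8,"ax":0,"ay":0,"az":0},{"tx":0,"ty":-0.7,"tz":1.8,"ax":0,"ay":0,"az":0}]}}

```text
time: 26.05
position: [0.4802, -0.2175, 0.3132]
eef_rot: [2.522, 1.866, 0.004]
contact_force: [-0.7, 0.2, -1.1]
gripper_width: 0.0215
gripper_force: 30.0
```

```bash
python3 -c "
from h import *
P=avg(3);print(P[-1,:3].round(4),P[:,3:6].mean(0));bail();lid()"
```

```text
[ 0.4805 -0.2176  0.3136] [-0.20632252 -0.1222445  -1.6168849 ]
scene [(135, np.float64(202.5)), (140, np.float64(198.5)), (145, np.float64(196.5)), (150, np.float64(196.5)), (155, np.float64(196.5)), (160, np.float64(198.5)), (165, np.float64(200.5)), (170, np.float64(203.5)), (175, np.float64(209.0))]
top [(340, np.float64(213.5)), (345, np.float64(214.5)), (350, np.float64(216.5)), (355, np.float64(217.5)), (360, np.float64(218.5))]
scene lid u [133 174] v [177 228] centroid [154.06 211.98]
top lid u [341 387] v [196 245] centroid [360.94 219.05]
```

Request:
{"name": "move_arm", "arguments": {"deltas": [{"tx":0,"ty":-0.4,"tz":0,"ax":0,"ay":0,"az":0},{"tx":0,"ty":-1,"tz":0,"ax":0,"ay":0,"az":0},{"tx":0,"ty":-1.8,"tz":0,"ax":0,"ay":0,"az":0},{"tx":0,"ty":-2.7,"tz":0,"ax":0,"ay":0,"az":0},{"tx":0,"ty":-3.3,"tz":-0.5,"ax":0,"ay":0,"az":0},{"tx":0,"ty":-3.5,"tz":-2,"ax":0,"ay":0,"az":0},{"tx":0,"ty":-3.5,"tz":-5,"ax":0,"ay":0,"az":0},{"tx":0,"ty":-3.5,"tz":-9,"ax":0,"ay":0,"az":0}]}}

```text
time: 27.15
position: [0.4452, -0.2064, 0.4026]
eef_rot: [2.526, 1.868, 0.002]
contact_force: [1.1, -0.9, -2.0]
gripper_width: 0.0219
gripper_force: 30.0
```

```bash
python3 -c "
from h import *
bail();lid();print(monitor.observe()['position'])
delta((.5322,.2258,.468),R0(-19.9))"
```

```text
scene [(135, np.float64(202.5)), (140, np.float64(198.5)), (145, np.float64(196.5)), (150, np.float64(196.0)), (155, np.float64(196.5)), (160, np.float64(198.5)), (165, np.float64(200.5)), (170, np.float64(203.5)), (175, np.float64(209.0))]
top [(340, np.float64(213.5)), (345, np.float64(214.5)), (350, np.float64(216.5)), (355, np.float64(217.5)), (360, np.float64(219.0)), (365, np.float64(220.5)), (370, np.float64(222.0)), (375, np.float64(223.5)), (380, np.float64(225.5)), (385, np.float64(226.5)), (390, np.float64(228.0))]
scene lid u [133 174] v [195 228] centroid [153.94 211.9 ]
top lid u [341 389] v [196 245] centroid [363.24 219.13]
[ 0.44660765 -0.20731058  0.40462134]
t cm [43.91 -4.43 -6.44] a deg [0.47 0.07 2.89]
```

```bash
python3 - <<'E'
from h import *
T=cam("top");b=grab_frame("top");cv2.imwrite("pics/t11.png",b)
for f in("top","t11"):
    i=cv2.imread(f"pics/{f}.png");m=cv2.inRange(cv2.cvtColor(i,cv2.COLOR_BGR2HSV),(3,140,70),(17,255,255));m[:,:320]=0;m[:180]=0;m[265:]=0
    k=[x for x in cv2.findContours(m,0,2)[0] if cv2.contourArea(x)>30];(u,v),r=cv2.minEnclosingCircle(np.vstack(k));print(f,u,v,r,onz(T,[u,v],.078).round(4))
delta((.5322,.2258,.468),R0(-19.9))
E
```

```text
top 366.5191955566406 223.8072967529297 25.05577278137207 [[ 0.4958 -0.2225  0.078 ]]
t11 364.6713562011719 220.69464111328125 25.11587905883789 [[ 0.5031 -0.2184  0.078 ]]
t cm [43.9  -4.4  -6.55] a deg [0.28 0.02 2.89]
```

The pail stands free and unhooked, 8 mm from its start. Now I'll carry the scale back.

Request:
{"name": "move_arm", "arguments": {"deltas": [{"tx":1,"ty":0,"tz":-2,"ax":0,"ay":0,"az":1},{"tx":4,"ty":-0.4,"tz":-4.5,"ax":0,"ay":0,"az":2},{"tx":8,"ty":-0.8,"tz":-6.5,"ax":0,"ay":0,"az":3},{"tx":12.5,"ty":-1.2,"tz":-6.5,"ax":0,"ay":0,"az":3},{"tx":17,"ty":-1.7,"tz":-6.5,"ax":0,"ay":0,"az":3},{"tx":21.5,"ty":-2.1,"tz":-6.5,"ax":0,"ay":0,"az":3},{"tx":26,"ty":-2.6,"tz":-6.5,"ax":0,"ay":0,"az":3},{"tx":30,"ty":-3,"tz":-6.5,"ax":0,"ay":0,"az":3}]}}

```text
time: 28.2
position: [0.5046, 0.0907, 0.4655]
eef_rot: [2.571, 1.802, -0.001]
contact_force: [1.1, -0.9, -1.9]
gripper_width: 0.0216
gripper_force: 30.0
```

```bash
python3 -c "
from h import *
P=avg(5);print(P[-2:,:3])
delta((.5322,.2258,.468),R0(-20))"
```

```text
[[0.50469921 0.09062697 0.46535264]
 [0.50476467 0.08919431 0.46573001]]
t cm [13.78 -2.07 -0.26] a deg [0.08 0.14 0.12]
```

Request:
{"name": "move_arm", "arguments": {"deltas": [{"tx":3,"ty":-0.5,"tz":-0.2,"ax":0,"ay":0,"az":0.1},{"tx":6.5,"ty":-1,"tz":-0.2,"ax":0,"ay":0,"az":0.1},{"tx":10,"ty":-1.5,"tz":-0.2,"ax":0,"ay":0,"az":0.1},{"tx":12.5,"ty":-1.9,"tz":-0.2,"ax":0,"ay":0,"az":0.1},{"tx":13.8,"ty":-2.1,"tz":-0.2,"ax":0,"ay":0,"az":0.1},{"tx":13.8,"ty":-2.1,"tz":-0.2,"ax":0,"ay":0,"az":0.1},{"tx":13.8,"ty":-2.1,"tz":-0.2,"ax":0,"ay":0,"az":0.1},{"tx":13.8,"ty":-2.1,"tz":-0.2,"ax":0,"ay":0,"az":0.1}]}}

```text
time: 29.2
position: [0.5329, 0.2239, 0.4699]
eef_rot: [2.573, 1.794, 0.004]
contact_force: [-0.3, 0.1, -1.1]
gripper_width: 0.0215
gripper_force: 30.0
```

```bash
python3 -c "
from h import *
P=avg(5);print(P[-2:,:3])
delta((.5322,.2258,.283),R0(-20))"
```

```text
[[0.53285084 0.22441369 0.47013921]
 [0.5328274  0.22460175 0.47015116]]
t cm [ 0.09 -0.21 18.71] a deg [ 0.32  0.01 -0.18]
```

Request:
{"name": "move_arm", "arguments": {"deltas": [{"tx":0.1,"ty":-0.1,"tz":2,"ax":0.2,"ay":0,"az":-0.1},{"tx":0.1,"ty":-0.1,"tz":5,"ax":0.2,"ay":0,"az":-0.1},{"tx":0.1,"ty":-0.1,"tz":8.5,"ax":0.2,"ay":0,"az":-0.1},{"tx":0.1,"ty":-0.1,"tz":11.5,"ax":0.2,"ay":0,"az":-0.1},{"tx":0.1,"ty":-0.1,"tz":13.5,"ax":0.2,"ay":0,"az":-0.1},{"tx":0.1,"ty":-0.1,"tz":14.7,"ax":0.2,"ay":0,"az":-0.1},{"tx":0.1,"ty":-0.1,"tz":14.7,"ax":0.2,"ay":0,"az":-0.1},{"tx":0.1,"ty":-0.1,"tz":14.7,"ax":0.2,"ay":0,"az":-0.1}]}}

```text
time: 30.2
position: [0.5334, 0.2265, 0.324]
eef_rot: [2.572, 1.8, 0.004]
contact_force: [-0.1, 0.3, -1.6]
gripper_width: 0.0222
gripper_force: 30.0
```

```bash
python3 -c "
from h import *
P=avg(6);print(P[-2:,:3],P[:,3:6].mean(0))
delta((.5322,.2258,.2825),R0(-20))"
```

```text
[[0.53364853 0.2266034  0.32463263]
 [0.53347395 0.22661282 0.32432891]] [ 0.06176298  0.04016702 -2.00169087]
t cm [-0.13 -0.11  4.18] a deg [ 0.22 -0.07 -0.01]
```

Request:
{"name": "move_arm", "arguments": {"deltas": [{"tx":-0.1,"ty":-0.1,"tz":0.8,"ax":0.2,"ay":0,"az":0},{"tx":-0.1,"ty":-0.1,"tz":1.6,"ax":0.2,"ay":0,"az":0},{"tx":-0.1,"ty":-0.1,"tz":2.4,"ax":0.2,"ay":0,"az":0},{"tx":-0.1,"ty":-0.1,"tz":3.1,"ax":0.2,"ay":0,"az":0},{"tx":-0.1,"ty":-0.1,"tz":3.7,"ax":0.2,"ay":0,"az":0},{"tx":-0.1,"ty":-0.1,"tz":4.0,"ax":0.2,"ay":0,"az":0},{"tx":-0.1,"ty":-0.1,"tz":4.1,"ax":0.2,"ay":0,"az":0},{"tx":-0.1,"ty":-0.1,"tz":4.1,"ax":0.2,"ay":0,"az":0}]}}

```text
time: 31.25
position: [0.5318, 0.2258, 0.2823]
eef_rot: [-2.573, -1.801, 0.001]
contact_force: [-0.7, -0.5, 0.1]
gripper_width: 0.0215
gripper_force: 30.0
```

```bash
python3 -c "
from h import *
P=avg(6);print(P[-2:,:3],P[:,3:6].mean(0),monitor.observe()['torque'])
delta((.5322,.2258,.2822),R0(-20))"
```

```text
[[0.53190936 0.22579879 0.28227924]
 [0.53189458 0.22583632 0.28225045]] [-0.99524351 -0.52529514  0.53022788] [-0.26375554  0.29522926 -0.04792382]
t cm [0.01 0.03 0.01] a deg [-0.06 -0.01 -0.01]
```

The grip is seated in the cradle: the weight has come off the wrist. Releasing.

Request:
{"name": "move_arm", "arguments": {"deltas": [{"tx":0,"ty":0,"tz":0,"ax":0,"ay":0,"az":0},{"tx":0,"ty":0,"tz":0,"ax":0,"ay":0,"az":0},{"tx":0,"ty":0,"tz":0,"ax":0,"ay":0,"az":0},{"tx":0,"ty":0,"tz":0,"ax":0,"ay":0,"az":0},{"tx":0,"ty":0,"tz":0,"ax":0,"ay":0,"az":0},{"tx":0,"ty":0,"tz":0,"ax":0,"ay":0,"az":0},{"tx":0,"ty":0,"tz":0,"ax":0,"ay":0,"az":0},{"tx":0,"ty":0,"tz":0,"ax":0,"ay":0,"az":0}], "hand": -1}}

```text
time: 32.3
position: [0.5317, 0.2258, 0.2819]
eef_rot: [-2.573, -1.801, 0.002]
contact_force: [-0.1, -1.0, 0.4]
gripper_width: 0.082
gripper_force: 0.0
```

Request:
{"name": "move_arm", "arguments": {"deltas": [{"tx":0,"ty":0,"tz":0,"ax":0,"ay":0,"az":0},{"tx":0,"ty":0,"tz":-0.5,"ax":0,"ay":0,"az":0},{"tx":0,"ty":0,"tz":-1.5,"ax":0,"ay":0,"az":0},{"tx":0,"ty":0,"tz":-3.5,"ax":0,"ay":0,"az":0},{"tx":0,"ty":0,"tz":-6,"ax":0,"ay":0,"az":0},{"tx":0,"ty":0,"tz":-8,"ax":0,"ay":0,"az":0},{"tx":0,"ty":0,"tz":-9,"ax":0,"ay":0,"az":0},{"tx":0,"ty":0,"tz":-9,"ax":0,"ay":0,"az":0}]}}

```text
time: 33.1
position: [0.5327, 0.226, 0.3745]
eef_rot: [2.573, 1.802, 0.005]
contact_force: [0.6, 0.0, -0.9]
gripper_width: 0.0945
gripper_force: 0.0
```

```bash
python3 - <<'E'
from h import *
avg(6);s=monitor.observe();a=grab_frame("wrist");cv2.imwrite("pics/w12.png",a);C=cam("wrist",s)
print(s["position"],s["contact_force"],s["gripper_width"])
L=[]
for r in range(126,240,12):
    x=np.nonzero(a[r,200:310].max(1)<45)[0]+200;L.append((r,x.min() if len(x) else 0,x.max() if len(x) else 0))
print(L)
c=np.array([.5319,.2258,.215]);g=np.array([.342,.94,0]);print(proj(C,[c+.06*g,c,c-.06*g]).round(1).tolist())
# scene comparison
o=cv2.imread("pics/scene.png");n=grab_frame("scene")
d=cv2.absdiff(o,n)[110:240,260:345].max(2);print("scene diff",(d>40).sum(), np.argwhere(d>40).mean(0) if (d>40).any() else "")
for i in(o,n):
    h=cv2.cvtColor(i[140:200,300:335],cv2.COLOR_BGR2HSV);m=cv2.inRange(h,(45,90,30),(85,255,255));print("green",np.argwhere(m).mean(0),m.any(1).nonzero()[0][[0,-1]],(m>0).sum())
E
```

```text
[0.53130309 0.22561916 0.3702457 ] [-0.53156981 -0.07211845 -0.38024644] 0.09409261076750462
[(126, np.int64(276), np.int64(276)), (138, np.int64(247), np.int64(248)), (150, np.int64(246), np.int64(276)), (162, np.int64(247), np.int64(275)), (174, np.int64(247), np.int64(275)), (186, np.int64(248), np.int64(275)), (198, np.int64(248), np.int64(275)), (210, np.int64(247), np.int64(275)), (222, np.int64(248), np.int64(275)), (234, np.int64(248), np.int64(274))]
[[261.1, 120.8], [261.1, 203.1], [261.0, 276.1]]
scene diff 2065 [46.50508475 37.78886199]
green [33.20138889 14.16666667] [26 49] 144
green [33.51034483 14.00689655] [26 49] 145
```

```bash
python3 -c "
from workcell import workorder
print(workorder.hand_in())"
```

```text
the job is handed in; nothing more can be done
None
```

I weighed the pail at about 0.31 kg, hanging about 1 cm up and still for over two seconds, unhooked it, hung the scale back where it was, and handed the job in at about 34 s; the pail ended about 8 mm from where it started, having shifted as it was set down, and the hand-in gave no verdict.

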